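# Dry the rinsed slide carriers on the hotplate

## Task

The rinsed slide carriers are standing on edge in the drain rack: open the clear hood of the slide-drying hotplate, lay every carrier flat on its black plate, inside the raised lip and not on top of one another, and then shut the hood over them. After that start the drying time: turn the timer, the outer ring of the double knob on the controller, clockwise until you feel it come up against its end stop. Leave the temperature, the small inner knob, as it is set, and do not shift the tip box, the bottle or the red jar.

Things in the scene. Friction and masses are not known exactly. Their poses are not given: they have to be found in the camera images.
- hotplate: slide-drying hotplate, fixed, place and yaw vary: white housing 200 mm (own x) by 300 mm (own y). Origin under its centre at bench level, own z up. Its black plate, 55 mm above the origin, measures 180 (x) by 280 mm (y) inside a black lip 10 mm high and 6 mm wide all round. Room for three carriers side by side, their length along own x.
- hood (a joint): angle of the clear hood in rad: 0 shut (as at the start), growing as its front rises, 1.75 fully open. It is a shallow box, 25 mm deep, over the whole plate, hinged along own y of the hotplate at own x = 98 mm, 66 mm above the bench. The stiff hinge (0.42 N m) holds it at any angle; lifting takes about 3 N at the handle. Opened to 1.6 rad it is clear of work from above.
- hood_handle (a point): middle of the hood's handle: a white round bar 10 mm thick and 100 mm long, parallel to the hinge, held 30 mm in front of the hood's front wall by two posts 90 mm apart, with nothing above it; while shut it is 226 mm in front of the hinge line and 14 mm higher, 80 mm above the bench. The point moves with the hood.
- rack: white drain rack, fixed, left or right of the hotplate: base 140 (own x) by 190 mm (own y), origin under its centre at bench level. Four slots 15 mm wide, at -69, -23, 23, 69 mm along own y, between fins up to 31 mm above the bench; two or three are filled. A carrier stands in a slot on a long edge, its length along own x, its lower edge 8 mm and upper edge 72 mm above the bench.
- controller: controller of the hotplate, fixed, on the other side of the hotplate from the rack: a flat white box 140 mm (own x) by 150 mm (own y), its grey top panel 55 mm above the bench. Origin under its centre at bench level. The double knob stands upright on its top, its axis vertical, 10 mm from the centre towards own -x.
- ring_grip (a point): centre of the timer ring, on the vertical axis of the double knob, 71 mm above the bench. The ring is the outer, lower part: a black fluted cylinder 58 mm in diameter, from 1 to 29 mm above the controller's panel, with a white pointer line.
- timer_ring (a joint): angle of the timer ring in rad: 0 at the start of its scale, growing as it is turned clockwise seen from above, 4.71 at its hard end stop (pointer at the thick red mark). It starts 1.5 to 2.8 rad short of the stop, so it takes several grasps; it turns against light friction (0.06 N m) and stays where it is left.
- temp_knob (a joint): angle of the inner temperature knob in rad, clockwise growing; it must stay where it is. The inner knob is a silver cylinder 26 mm in diameter with a red pointer, coaxial with the ring, rising from the ring's top to 52 mm above the panel. It turns very easily (0.02 N m) and independently of the ring.
- temp_mark (a point): the outer end of the red pointer on the top of the inner temperature knob, 13 mm from the axis
- carrier_a_mid (a point): blue plastic slide carrier a: a plain flat rectangular frame 120 mm long, 64 mm wide, 12 mm thick, about 80 g, the same on both faces. The point is its centre; own x along its length, own y through its thickness, own z across its width (own z is up while it stands on edge in the rack). Stood on edge it balances just so: a light push near its top tips it flat. It may be absent.
- carrier_b_mid (a point): blue plastic slide carrier b: a plain flat rectangular frame 120 mm long, 64 mm wide, 12 mm thick, about 80 g, the same on both faces. The point is its centre; own x along its length, own y through its thickness, own z across its width (own z is up while it stands on edge in the rack). Stood on edge it balances just so: a light push near its top tips it flat. It may be absent.
- carrier_c_mid (a point): blue plastic slide carrier c: a plain flat rectangular frame 120 mm long, 64 mm wide, 12 mm thick, about 80 g, the same on both faces. The point is its centre; own x along its length, own y through its thickness, own z across its width (own z is up while it stands on edge in the rack). Stood on edge it balances just so: a light push near its top tips it flat. It may be absent.
- carrier_d_mid (a point): blue plastic slide carrier d: a plain flat rectangular frame 120 mm long, 64 mm wide, 12 mm thick, about 80 g, the same on both faces. The point is its centre; own x along its length, own y through its thickness, own z across its width (own z is up while it stands on edge in the rack). Stood on edge it balances just so: a light push near its top tips it flat. It may be absent.
- carrier_a: the same slide carrier a again: its origin is the middle of the long edge that is lowest in the rack (32 mm from the centre towards own -z), axes as at its centre
- carrier_b: the same slide carrier b again: its origin is the middle of the long edge that is lowest in the rack (32 mm from the centre towards own -z), axes as at its centre
- carrier_c: the same slide carrier c again: its origin is the middle of the long edge that is lowest in the rack (32 mm from the centre towards own -z), axes as at its centre
- carrier_d: the same slide carrier d again: its origin is the middle of the long edge that is lowest in the rack (32 mm from the centre towards own -z), axes as at its centre
- tip_box: bystander: grey pipette-tip box with a blue lid, 85 x 122 mm, 64 mm high, loose, beyond the work; origin at its underside
- reagent_bottle: bystander: brown bottle with a blue cap, 64 mm in diameter, 130 mm high, loose, beyond the work; origin at its underside
- sharps_jar: bystander: red plastic jar with a lid, 98 mm wide, 118 mm high, loose, beyond the work; origin at its underside
Things that resemble listed ones, but are neither listed nor needed, are in the scene too. What is shaped like the controller but purple is not meant.

How it is judged:
On the way, in this order (a step that is already met when the one before it is completed fails the run):
1. every carrier lies flat on the plate inside the lip and is let go (angle between the y axis of each of carrier_a_mid, carrier_b_mid, carrier_c_mid, carrier_d_mid and the z axis of hotplate, either way round below 0.05 rad and z of carrier_a_mid in the frame of hotplate between 0.058 and 0.064 m and x of carrier_a_mid in the frame of hotplate between -0.09 and 0.09 m and y of carrier_a_mid in the frame of hotplate between -0.14 and 0.14 m and contact force between each of carrier_a, carrier_b, carrier_c, carrier_d and the fingers below 0.3 N and z of carrier_b_mid in the frame of hotplate between 0.058 and 0.064 m and x of carrier_b_mid in the frame of hotplate between -0.09 and 0.09 m and y of carrier_b_mid in the frame of hotplate between -0.14 and 0.14 m and z of carrier_c_mid in the frame of hotplate between 0.058 and 0.064 m and x of carrier_c_mid in the frame of hotplate between -0.09 and 0.09 m and y of carrier_c_mid in the frame of hotplate between -0.14 and 0.14 m and z of carrier_d_mid in the frame of hotplate between 0.058 and 0.064 m and x of carrier_d_mid in the frame of hotplate between -0.09 and 0.09 m and y of carrier_d_mid in the frame of hotplate between -0.14 and 0.14 m), for 0.2 s.
2. then the hood is shut (value of joint hood below 0.06 rad), for 0.2 s.
3. then the timer ring is at its end stop (value of joint timer_ring above 4.63 rad), for 0.2 s.
At the end, for the whole second after the job is handed in: every carrier present lies flat on the black plate inside the lip (within 0.05 rad, centre 3 to 9 mm above the plate), none on another; the hood is shut within 0.06 rad; the timer ring is within 0.08 rad of its end stop; the inner knob is within about 15 degrees of where it started (angle between the y axis of each of carrier_a_mid, carrier_b_mid, carrier_c_mid, carrier_d_mid and the z axis of hotplate, either way round below 0.05 rad and z of carrier_a_mid in the frame of hotplate between 0.058 and 0.064 m and x of carrier_a_mid in the frame of hotplate between -0.09 and 0.09 m and y of carrier_a_mid in the frame of hotplate between -0.14 and 0.14 m and z of carrier_b_mid in the frame of hotplate between 0.058 and 0.064 m and x of carrier_b_mid in the frame of hotplate between -0.09 and 0.09 m and y of carrier_b_mid in the frame of hotplate between -0.14 and 0.14 m and z of carrier_c_mid in the frame of hotplate between 0.058 and 0.064 m and x of carrier_c_mid in the frame of hotplate between -0.09 and 0.09 m and y of carrier_c_mid in the frame of hotplate between -0.14 and 0.14 m and z of carrier_d_mid in the frame of hotplate between 0.058 and 0.064 m and x of carrier_d_mid in the frame of hotplate between -0.09 and 0.09 m and y of carrier_d_mid in the frame of hotplate between -0.14 and 0.14 m and value of joint timer_ring above 4.63 rad and value of joint hood below 0.06 rad and distance of temp_mark from where it was at the start of the episode below 0.0035 m); the robot touches nothing.
It fails at once if the inner temperature knob is turned by more than about 15 degrees (distance of temp_mark from where it was at the start of the episode above 0.0035 m).
It fails at once if the tip box, the bottle or the red jar is shifted by more than 40 mm (distance of any of tip_box, reagent_bottle, sharps_jar from where it was at the start of the episode above 0.04 m).
Of carrier_a, carrier_b, carrier_c, carrier_d only 2 to 3 are there at a start; the rules pass over those that are not, and their reading is None.
At some moment in a run one of carrier_a, carrier_b, carrier_c, carrier_d may be knocked a few centimetres aside while the robot is not near it.
Once in a run the grip may slacken for a moment while it holds something.
It also fails if it takes over 210 s, if anything falls off the work surface, if the arm or the gripper's body presses on something with over 40 N, if the wrist force passes 120 N, or if a joint passes its speed limit or range.

## Robot

A 6-joint arm with a two-finger parallel gripper is mounted at the origin on the work surface. World frame = base frame: x ahead of the robot, y to its left, z up, the work surface at z = 0. Lengths are in m, angles in rad, forces in N, time in s.
With the tool pointing down it reaches from about 0.325 to 0.925 m from the base axis. Payload 3.1 kg.
Tool frame: the origin (TCP) lies midway between the tips of the shut fingers; the grasp point (between the pads) lies 19 mm behind it; y points along the fingers, z is the direction in which the jaws open and shut, and the axes are right-handed (so a half turn about y gives the same grasp; the last joint's range is limited). The gripper opens to 85 mm and grips with 20 to 120 N. Pads are 22 mm wide; open, the fingers measure 114 mm over their backs; the gripper's body (76 mm by 85 mm) begins 54 mm behind the grasp point. The pads swing forward as they close: fully open they stand 13 mm farther back than shut.
Start: joints at [-1.278, 0.217, 1.613, -0, 1.311, -0.112], TCP at [0.246, -0.574, 0.203] pointing down, gripper open.
Joint ranges: [-2.75, 2.75], [-0.78, 2.1], [0.31, 2.55], [-1.13, 4.27], [0.13, 2.63], [-2.58, 2.58]. Speed limits (rad/s): [2.79, 2.79, 3.14, 3.14, 3.14, 3.14].

## Interface

Orientations are given as a 3x3 rotation matrix whose columns are the frame's x, y, z axes.
In Python, from cell import arm gives the robot as it stands.
- The arm moves only by the shell command python3 -m inch 'ROWS' [FORCE]. ROWS is JSON, a list of rows, each an object with "offset": the shift along the tool's x, y, z in cm, a list of three; "yaw": the turn about the tool's y in degrees; "gripper": the finger opening in cm, from 0 to 8.54. In form: [{"offset": [tx, ty, tz], "yaw": yaw, "gripper": gripper}, ...]. A call has 1 to 12 rows; each row shifts and turns the pose as measured when the row begins, along the tool's axes as they then stand; what a row does not reach is not made up. A row lasts 1/8 s, in which the tool goes at most 62.5 mm and 10.7 degrees, less where a joint would pass 70% of its speed; a pose out of reach is approached as far as the arm can. A call is refused whole if a number of a shift passes 6.25 or a number of a turn 10.7, either way. A call with a gripper value outside its range is refused whole. The fingers move at their own pace and stop on an object; FORCE is the grip in N (left out, the last holds). Time passes only in rows, so rows that do not move let the fingers close. It gives the time, the measured TCP pose, the force and the opening at its end, in the units of the state.
- arm.get_obs(): the state, without advancing time (a new reading comes with each control period).
- arm.capture(name): name is "scene" or "top" or "wrist"; returns a dict with "color" (400x640x3 uint8, red, green, blue), "K" (3x3 intrinsics, pixels), "xyz" and "orientation" of the camera in the world. Camera axes: x right, y down, z forward; pixel columns grow to the right and rows downward; lengths in m; the calibration is good to about 2 mm. A picture is of the moment at which its call begins. There is no depth.
- arm.job_done(): hands the job in, once; it reports no verdict.
Trained networks look in a picture, given as the dict that the camera call returned (one of the last four; its "shot" number tells which), for a name from the list of things; names that differ only in an ending like _2 or _b are one class to them, and where a whole thing is asked for, a point or a joint stands for the part that bears it (a point fixed in the world has none). Each returns a list of dicts, best first, with "confidence" (0 to 1); they miss things now and then, are a little off and sometimes report something else, mostly with a low value. They report only what shows in the picture. A call takes as long as a camera call. They do not tell look-alikes from the thing itself.
- arm.boxes_of(picture, name): "uv" ([column, row] in pixels, amid what is visible of it).
- arm.outline_of(picture, name): "pixels" (400x640 bool, what is visible of it) and "uv" ([column, row] in pixels, amid what is visible of it).
- arm.place_of(picture, name): "uv" ([column, row] in pixels: a listed point, or the origin of a listed thing).
The state is a dict: "t": time; "qpos": joint angles; "joint_vel": joint speeds; "effort": joint torques, N m; "tcp_pos": TCP position; "ee_rot": TCP orientation; "ft_force": force on the tool from outside, world axes, zero at the start; "moment": the same for the moment, N m; "width": opening from 0.0 (shut) to 1.0 (fully open).
Only numpy, scipy, OpenCV 4.12 (cv2) and the standard library are available. Lean on these libraries where they do the work, as an engineer would, in place of code of your own. Each camera call takes 0.05 s, during which the arm holds its last target. There are 200 camera calls.

## Working session

There is one attempt and no reset: what is moved stays moved. The work goes in short steps, Python scripts to look and compute and a shell command to move; the robot and the scene stay as the last step left them, time stands still between calls to the robot, and variables do not carry over. Pictures are saved under pics/ and viewed, about 12 in all and at most 16, crops included, and the job is handed in when it is done.

```bash
ls; mkdir -p pics; cat > h.py <<'E'
import numpy as np, cv2, json
from cell import arm
def ray(p,uv):
    K=np.array(p["K"]);R=np.array(p["orientation"]);d=R@np.linalg.solve(K,[uv[0],uv[1],1.]);return np.array(p["xyz"]),d
def atz(p,uv,z):
    o,d=ray(p,uv);return o+d*(z-o[2])/d[2]
def proj(p,X):
    K=np.array(p["K"]);R=np.array(p["orientation"]);c=K@(R.T@(np.array(X)-np.array(p["xyz"])));return c[:2]/c[2]
def save(p,n): cv2.imwrite("pics/"+n+".png",p["color"][:,:,::-1])
E
python3 - <<'E'
from h import *
np.set_printoptions(precision=3,suppress=True)
o=arm.get_obs();print(o["t"],o["tcp_pos"],o["ee_rot"],o["width"])
for c in ["top","scene"]:
    p=arm.capture(c);save(p,c+"0");print(c,p["xyz"],np.array(p["orientation"]).tolist(),p["K"][0])
    for n,z in [("hotplate",0),("hood_handle",.08),("rack",0),("controller",0),("ring_grip",.071),("temp_mark",.107),("carrier_a_mid",.04)]:
        for r in arm.place_of(p,n)[:5]: print(n,round(r["confidence"],2),np.array(r["uv"]),atz(p,r["uv"],z))
E
```

```text
pics
0.0 [ 0.246 -0.574  0.201] [[-0.919 -0.001  0.394]
 [-0.394  0.002 -0.919]
 [-0.    -1.    -0.002]] 1.0026423734573746
top [ 0.432 -0.079  1.155] [[0.01734138457460646, -0.9960963161140889, 0.0865529052370689], [-0.9996588277097739, -0.018964062546007972, -0.0179608606049944], [0.01953214179132804, -0.0862119095931213, -0.9960853387543415]] [376.161   0.    318.746]
hotplate 0.55 [285.7 192.4] [0.558 0.003 0.   ]
hood_handle 0.78 [278.4 231.9] [0.436 0.015 0.08 ]
rack 0.69 [175.7 198.1] [0.534 0.339 0.   ]
controller 0.83 [477.7 206.2] [ 0.526 -0.593  0.   ]
controller 0.66 [406.6 212.5] [ 0.503 -0.371  0.   ]
controller 0.59 [405.6 285.4] [ 0.281 -0.368  0.   ]
ring_grip 0.85 [409.4 214.2] [ 0.493 -0.362  0.071]
ring_grip 0.74 [409.  294.2] [ 0.265 -0.36   0.071]
ring_grip 0.69 [486.5 210.4] [ 0.509 -0.587  0.071]
temp_mark 0.48 [403.5 295.7] [ 0.267 -0.335  0.107]
temp_mark 0.46 [417. 213.] [ 0.495 -0.374  0.107]
temp_mark 0.46 [484.3 207.6] [ 0.514 -0.564  0.107]
temp_mark 0.24 [196.8 192.5] [0.541 0.243 0.107]
carrier_a_mid 0.56 [191.6 190.3] [0.554 0.279 0.04 ]
scene [ 1.59
[... 459 characters left out ...]
 189. ] [0.54  0.347 0.   ]
controller 0.85 [228.1 174. ] [ 0.268 -0.371  0.   ]
controller 0.78 [239.9 217.8] [ 0.497 -0.359 -0.   ]
controller 0.63 [176.4 235.7] [ 0.52  -0.585  0.   ]
controller 0.54 [336.7 168.1] [0.346 0.045 0.   ]
controller 0.35 [411.5 188.3] [0.521 0.288 0.   ]
ring_grip 0.54 [171.9 220.3] [ 0.508 -0.583  0.071]
ring_grip 0.53 [236.6 201.4] [ 0.48  -0.359  0.071]
ring_grip 0.48 [232.3 158.5] [ 0.262 -0.344  0.071]
temp_mark 0.63 [434.7 180.8] [0.595 0.328 0.107]
temp_mark 0.61 [232.1 195.9] [ 0.483 -0.37   0.107]
temp_mark 0.49 [170.6 215.3] [ 0.517 -0.579  0.107]
temp_mark 0.37 [233.6 149.4] [ 0.253 -0.333  0.107]
carrier_a_mid 0.72 [413.6 189.3] [0.56  0.274 0.04 ]
```

```bash
python3 - <<'E'
import cv2
a=cv2.imread("pics/top0.png");b=cv2.imread("pics/scene0.png")
cv2.imwrite("pics/m1.png",cv2.resize(a[100:350,110:540],None,fx=1.86,fy=1.86,interpolation=cv2.INTER_CUBIC))
cv2.imwrite("pics/m2.png",cv2.resize(b[110:290,130:490],None,fx=2.2,fy=2.2,interpolation=cv2.INTER_CUBIC))
E
```

```text
(no output)
```

View pics/m1.png

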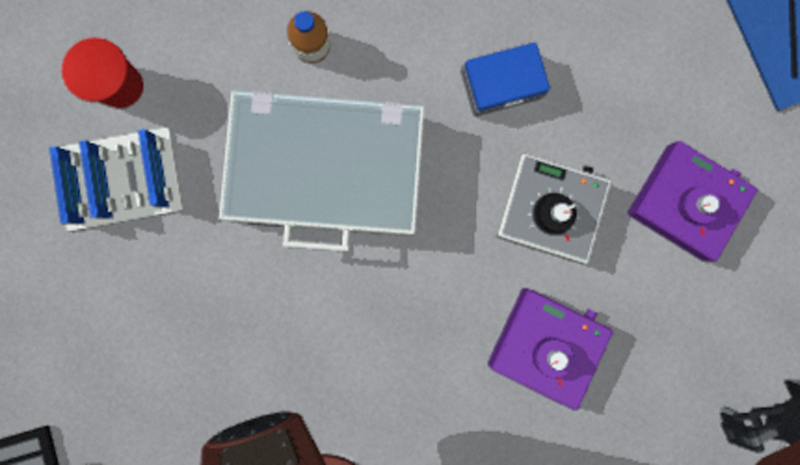

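View pics/m2.png

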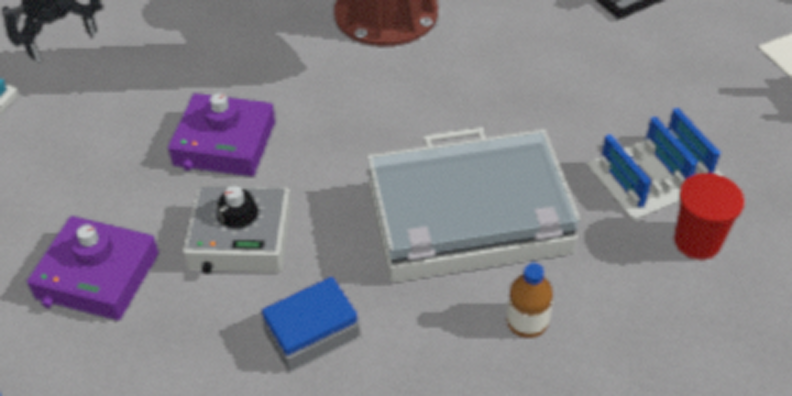

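The pictures show three blue carriers in the rack on the left (m1 ~(66,187), (95,178), (155,168)), the hood shut with its handle towards the robot at (316,237), and the white controller at (553,210). The purple ones are decoys. Next I'll work out the yaws and plan the move over the handle.

```bash
cat >> h.py <<'E'
np.set_printoptions(precision=4,suppress=True)
def state():
    o=arm.get_obs();R=np.array(o["ee_rot"]);a=np.arctan2(R[1,2],R[0,2])
    print("t %.2f"%o["t"],"tcp",np.array(o["tcp_pos"]),"ang %.2f deg"%np.degrees(a),"q",np.array(o["qpos"]),"F",np.array(o["ft_force"]),"w %.3f"%o["width"]);return o,a
def plan(xyz,adeg=None,step=5.5,g=None):
    """print rows from the present pose straight to xyz with tool z at world angle adeg"""
    o=arm.get_obs();R=np.array(o["ee_rot"]);p=np.array(o["tcp_pos"]);a=np.degrees(np.arctan2(R[1,2],R[0,2]))
    d=(np.array(xyz)-p)*100;da=0 if adeg is None else (adeg-a+180)%360-180
    if adeg is not None and abs(da)>179: print("big turn")
    n=max(1,int(np.ceil(max(np.linalg.norm(d)/step,abs(da)/10.5))))
    print("n",n,"d",d,"da",da)
    for i in range(n):
        b=np.radians(a+da*i/n);z=np.array([np.cos(b),np.sin(b),0]);y=np.array([0,0,-1]);x=np.cross(y,z)
        print('{"offset":[%.2f,%.2f,%.2f],"yaw":%.2f},'%(*(np.array([x,y,z])@d/n),-da/n),end="")
    print()
E
python3 - <<'E'
from h import *
p=arm.capture("top")
q=[(110+u/1.86,100+v/1.86) for u,v in [(232,92),(423,105),(413,234),(220,217)]]
P=[atz(p,u,.09) for u in q];print(np.array(P),np.mean(P,0))
for i,j in [(1,0),(2,3)]: d=P[j]-P[i];print("yaw",np.degrees(np.arctan2(-d[0],d[1])))
for i,j in [(1,2),(0,3)]: d=P[i]-P[j];print("yaw",np.degrees(np.arctan2(d[1],d[0])))
for r in arm.outline_of(p,"carrier_a")[:5]:
    rr=cv2.minAreaRect(np.argwhere(r["pixels"])[:,::-1].astype(np.float32));b=np.array([atz(p,x,.072) for x in cv2.boxPoints(rr)])
    print(r["confidence"],r["uv"],b.mean(0),b[:,:2].tolist())
plan([.437,.016,.25],-4)
E
```

```text
[[ 0.6687  0.1454  0.09  ]
 [ 0.6547 -0.1493  0.09  ]
 [ 0.4554 -0.1367  0.09  ]
 [ 0.476   0.1565  0.09  ]] [0.5637 0.004  0.09  ]
yaw -2.7200799399589655
yaw -4.003950671591289
yaw -3.6247289605672943
yaw -3.289738594384698
0.91 [160.9, 192.6] [0.5315 0.3551 0.072 ] [[0.5892872503716365, 0.3845185304803393], [0.5953425239814852, 0.3510500798216309], [0.4736827422432525, 0.32587587205458995], [0.46780860206895475, 0.3590597223094301]]
0.69 [144.1, 198.5] [0.5227 0.4007 0.072 ] [[0.5812763470450618, 0.4334862489114354], [0.588601923618218, 0.3962490990041547], [0.463989391563167, 0.36814744001673405], [0.45688157934307067, 0.40506527737210857]]
0.63 [192.0, 190.1] [0.5516 0.2685 0.072 ] [[0.6093422723342289, 0.2996195068030105], [0.616696758248315, 0.2691381315563134], [0.4937307364198546, 0.23742879604778178], [0.48657673613938285, 0.26766258785004954]]
n 12 d [19.0819 59.0489  4.7168] da 62.80479240299718
{"offset":[-3.40,-0.39,-3.90],"yaw":-5.23},{"offset":[-3.74,-0.39,-3.57],"yaw":-5.23},{"offset":[-4.05,-0.39,-3.21],"yaw":-5.23},{"offset":[-4.33,-0.39,-2.83],"yaw":-5.23},{"offset":[-4.57,-0.39,-2.42],"yaw":-5.23},{"offset":[-4.77,-0.39,-2.00],"yaw":-5.23},{"offset":[-4.93,-0.39,-1.55],"yaw":-5.23},{"offset":[-5.05,-0.39,-1.10],"yaw":-5.23},{"offset":[-5.13,-0.39,-0.63],"yaw":-5.23},{"offset":[-5.17,-0.39,-0.16],"yaw":-5.23},{"offset":[-5.16,-0.39,0.31],"yaw":-5.23},{"offset":[-5.11,-0.39,0.78],"yaw":-5.23},
```

```bash
python3 -m inch '[{"offset":[-3.4,-0.4,-3.9],"yaw":-5.2},{"offset":[-3.7,-0.4,-3.6],"yaw":-5.2},{"offset":[-4,-0.4,-3.2],"yaw":-5.2},{"offset":[-4.3,-0.4,-2.8],"yaw":-5.2},{"offset":[-4.6,-0.4,-2.4],"yaw":-5.2},{"offset":[-4.8,-0.4,-2],"yaw":-5.2},{"offset":[-4.9,-0.4,-1.6],"yaw":-5.2},{"offset":[-5,-0.4,-1.1],"yaw":-5.2},{"offset":[-5.1,-0.4,-0.6],"yaw":-5.2},{"offset":[-5.2,-0.4,-0.2],"yaw":-5.2},{"offset":[-5.2,-0.4,0.3],"yaw":-5.2},{"offset":[-5.1,-0.4,0.8],"yaw":-5.2}]'
python3 - <<'E'
from h import *
state()
p=arm.capture("wrist");save(p,"w1");print(p["xyz"])
for n,z in [("hood_handle",.08),("hotplate",0)]:
    for r in arm.place_of(p,n)[:2]: print(n,r["confidence"],r["uv"],atz(p,r["uv"],z))
plan([.437,.016,.16],-3.5)
E
```

```text
t 0.90 tcp [ 0.2462 -0.5745  0.2028] ang -66.80 deg q [-1.2782  0.2168  1.6134 -0.      1.3113 -0.1122] F [ 0.9513 -0.0827  0.1306] w 1.000
[ 0.3192 -0.5436  0.3726]
n 12 d [19.0815 59.0499 -4.2829] da 63.30669383942495
{"offset":[-3.40,0.36,-3.90],"yaw":-5.28},{"offset":[-3.74,0.36,-3.57],"yaw":-5.28},{"offset":[-4.06,0.36,-3.21],"yaw":-5.28},{"offset":[-4.33,0.36,-2.82],"yaw":-5.28},{"offset":[-4.57,0.36,-2.41],"yaw":-5.28},{"offset":[-4.78,0.36,-1.98],"yaw":-5.28},{"offset":[-4.94,0.36,-1.53],"yaw":-5.28},{"offset":[-5.06,0.36,-1.07],"yaw":-5.28},{"offset":[-5.14,0.36,-0.60],"yaw":-5.28},{"offset":[-5.17,0.36,-0.13],"yaw":-5.28},{"offset":[-5.16,0.36,0.35],"yaw":-5.28},{"offset":[-5.11,0.36,0.82],"yaw":-5.28},$[0]: bad value
```

View pics/w1.png

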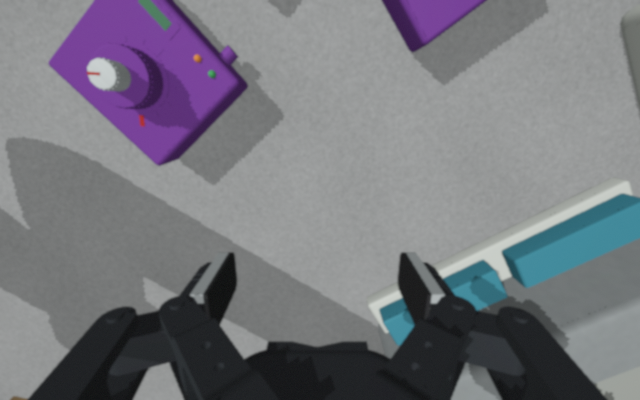

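The picture shows only purple decoys: the arm didn't move because the row was refused, probably for lacking a gripper value. I'll send it again with one.

```bash
sed -i 's/"yaw":%.2f},/"yaw":%.2f,"gripper":G},/' h.py; python3 -m inch '[{"offset":[-3.4,-0.4,-3.9],"yaw":-5.2,"gripper":8.5},{"offset":[-3.7,-0.4,-3.6],"yaw":-5.2,"gripper":8.5},{"offset":[-4,-0.4,-3.2],"yaw":-5.2,"gripper":8.5},{"offset":[-4.3,-0.4,-2.8],"yaw":-5.2,"gripper":8.5},{"offset":[-4.6,-0.4,-2.4],"yaw":-5.2,"gripper":8.5},{"offset":[-4.8,-0.4,-2],"yaw":-5.2,"gripper":8.5},{"offset":[-4.9,-0.4,-1.6],"yaw":-5.2,"gripper":8.5},{"offset":[-5,-0.4,-1.1],"yaw":-5.2,"gripper":8.5},{"offset":[-5.1,-0.4,-0.6],"yaw":-5.2,"gripper":8.5},{"offset":[-5.2,-0.4,-0.2],"yaw":-5.2,"gripper":8.5},{"offset":[-5.2,-0.4,0.3],"yaw":-5.2,"gripper":8.5},{"offset":[-5.1,-0.4,0.8],"yaw":-5.2,"gripper":8.5}]' 25
python3 - <<'E'
from h import *
state()
p=arm.capture("wrist");save(p,"w2");print(p["xyz"])
for n,z in [("hood_handle",.08),("hotplate",0)]:
    for r in arm.place_of(p,n)[:2]: print(n,r["confidence"],r["uv"],atz(p,r["uv"],z))
plan([.437,.016,.16],-3.5)
E
```

```text
t: 2.55
tcp_pos: [0.4347, 0.0313, 0.254]
ee_rot: [[-0.049, 0.011, 0.999], [-0.999, -0.005, -0.049], [0.004, -1.0, 0.011]]
ft_force: [1.1, -0.4, 0.3]
width: 0.995
t 2.55 tcp [0.4347 0.0313 0.254 ] ang -2.83 deg q [-0.0865 -0.2554  1.9819 -0.0037  1.4037 -0.0365] F [ 1.0521 -0.4337  0.3467] w 0.995
[0.4369 0.111  0.4235]
hood_handle 0.93 [318.5, 188.6] [0.4381 0.0125 0.08  ]
hotplate 0.61 [398.9, 173.2] [0.5636 0.0076 0.    ]
n 2 d [ 0.2334 -1.5664 -9.3895] da -0.7708854182148457
{"offset":[0.78,4.69,0.15],"yaw":0.39,"gripper":G},{"offset":[0.78,4.69,0.16],"yaw":0.39,"gripper":G},
```

View pics/w2.png

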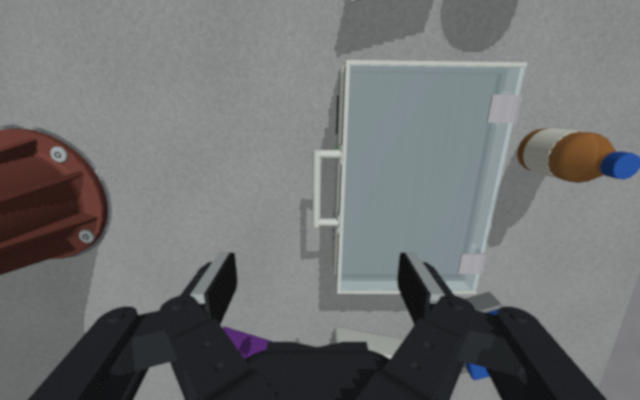

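The handle shows at pixel (317,188), in line with the top-camera estimate. I'll narrow the fingers to 2 cm so they clear the hood wall, and come down above the bar.

```bash
python3 -m inch '[{"offset":[0.8,4.5,0.2],"yaw":0.4,"gripper":2},{"offset":[0.8,4.5,0.2],"yaw":0.4,"gripper":2},{"offset":[0,1.5,0],"yaw":0,"gripper":2},{"offset":[0,0,0],"yaw":0,"gripper":2}]'
python3 - <<'E'
from h import *
state()
p=arm.capture("wrist")
for n,z in [("hood_handle",.08)]:
    for r in arm.place_of(p,n)[:2]: print(n,r["confidence"],r["uv"],atz(p,r["uv"],z))
for r in arm.outline_of(p,"hood_handle")[:1]:
    pix=np.argwhere(r["pixels"]);print(len(pix),pix.min(0),pix.max(0))
save(p,"w3")
plan([.4375,.0145,.061],-3.5,step=2.5)
E
```

```text
t: 3.2
tcp_pos: [0.4401, 0.011, 0.1487]
ee_rot: [[-0.067, 0.014, 0.998], [-0.998, -0.007, -0.067], [0.006, -1.0, 0.015]]
ft_force: [-0.1, -0.3, 0.5]
width: 0.238
t 3.20 tcp [0.4401 0.011  0.1487] ang -3.83 deg q [-0.1309 -0.1457  2.0937 -0.0055  1.1787 -0.0619] F [-0.1157 -0.3489  0.5393] w 0.238
hood_handle 0.79 [312.2, 199.4] [0.4372 0.0125 0.08  ]
74603 [  1 304] [340 629]
n 4 d [-0.4626  0.3245 -8.9955] da 0.2699161931799665
{"offset":[-0.07,2.25,-0.12],"yaw":-0.07,"gripper":G},{"offset":[-0.07,2.25,-0.12],"yaw":-0.07,"gripper":G},{"offset":[-0.07,2.25,-0.12],"yaw":-0.07,"gripper":G},{"offset":[-0.07,2.25,-0.12],"yaw":-0.07,"gripper":G},
```

View pics/w3.png

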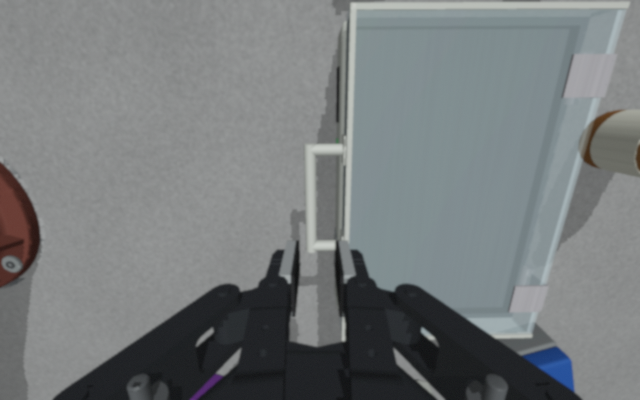

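The bar is centred between the fingers (column 312, rows 148 to 248). I'll descend and grip.

```bash
python3 -m inch '[{"offset":[-0.1,2.2,-0.1],"yaw":0,"gripper":2},{"offset":[-0.1,2.2,-0.1],"yaw":0,"gripper":2},{"offset":[-0.1,2.2,-0.1],"yaw":0,"gripper":2},{"offset":[0,1.5,-0.1],"yaw":0,"gripper":2},{"offset":[0,0,0],"yaw":0,"gripper":2}]'
python3 -m inch '[{"offset":[0,0,0],"yaw":0,"gripper":0.5},{"offset":[0,0,0],"yaw":0,"gripper":0.5},{"offset":[0,0,0],"yaw":0,"gripper":0.5}]' 30
```

```text
t: 3.98
tcp_pos: [0.4495, 0.0132, 0.0776]
ee_rot: [[-0.065, 0.039, 0.997], [-0.998, -0.01, -0.065], [0.007, -0.999, 0.039]]
ft_force: [0.2, -0.3, 0.4]
width: 0.235
t: 4.35
tcp_pos: [0.4521, 0.0129, 0.0805]
ee_rot: [[-0.065, 0.044, 0.997], [-0.998, -0.011, -0.065], [0.008, -0.999, 0.045]]
ft_force: [0.7, 0.2, -0.3]
width: 0.058
```

```bash
python3 -c "
from h import *
o,a=state();print(o['effort'],o['joint_vel'])"
python3 -m inch '[{"offset":[0,0,0],"yaw":0,"gripper":2},{"offset":[0,0,0],"yaw":0,"gripper":2},{"offset":[0,0,0],"yaw":0,"gripper":2}]'
python3 -c "
from h import *
o,a=state()"
```

```text
t 4.35 tcp [0.4521 0.0129 0.0805] ang -3.72 deg q [-0.1232 -0.039   2.1408 -0.006   0.9945 -0.055 ] F [ 0.7012  0.1581 -0.3321] w 0.058
[  0.0022 -24.5984 -26.2984  -0.0161  -0.1671   0.    ] [-0.0003 -0.0034 -0.0057  0.0011  0.002   0.0011]
t: 4.72
tcp_pos: [0.4526, 0.0128, 0.0811]
ee_rot: [[-0.065, 0.045, 0.997], [-0.998, -0.011, -0.065], [0.008, -0.999, 0.046]]
ft_force: [-0.5, 0.4, -0.8]
width: 0.235
t 4.72 tcp [0.4526 0.0128 0.0811] ang -3.72 deg q [-0.1232 -0.0398  2.1403 -0.006   0.9947 -0.0549] F [-0.4584  0.3911 -0.8166] w 0.235
```

```bash
python3 -m inch '[{"offset":[0,-3,0],"yaw":0,"gripper":2}]';python3 -m inch '[{"offset":[0,0,0],"yaw":0,"gripper":2}]';  python3 -m inch '[{"offset":[0,-3,0],"yaw":0,"gripper":2}]'; python3 -m inch '[{"offset":[0,0,0],"yaw":0,"gripper":2}]'; python3 -m inch '[{"offset":[0,0,0],"yaw":0,"gripper":2}]'; python3 -c "
from h import *
state()"
```

```text
t: 4.85
tcp_pos: [0.4484, 0.0134, 0.1088]
ee_rot: [[-0.065, 0.039, 0.997], [-0.998, -0.01, -0.065], [0.007, -0.999, 0.039]]
ft_force: [-1.4, 0.0, 0.3]
width: 0.234
t: 4.97
tcp_pos: [0.4508, 0.0131, 0.1112]
ee_rot: [[-0.065, 0.044, 0.997], [-0.998, -0.011, -0.065], [0.008, -0.999, 0.045]]
ft_force: [0.3, 0.4, 0.5]
width: 0.233
t: 5.1
tcp_pos: [0.4462, 0.0138, 0.1381]
ee_rot: [[-0.065, 0.037, 0.997], [-0.998, -0.01, -0.065], [0.007, -0.999, 0.037]]
ft_force: [0.8, -0.6, -0.6]
width: 0.235
t: 5.22
tcp_pos: [0.4483, 0.0136, 0.14]
ee_rot: [[-0.065, 0.042, 0.997], [-0.998, -0.01, -0.065], [0.008, -0.999, 0.042]]
ft_force: [0.2, -0.4, -0.2]
width: 0.229
t: 5.35
tcp_pos: [0.447, 0.0137, 0.1383]
ee_rot: [[-0.065, 0.039, 0.997], [-0.998, -0.01, -0.065], [0.007, -0.999, 0.039]]
ft_force: [0.4, -0.2, -0.0]
width: 0.234
t 5.35 tcp [0.447  0.0137 0.1383] ang -3.73 deg q [-0.1227 -0.1348  2.1056 -0.0056  1.131  -0.0551] F [ 0.3795 -0.1622 -0.0263] w 0.234
```

```bash
python3 - <<'E'
s=open('h.py').read()
s=s.replace('''b=np.radians(a+da*i/n);z=np.array([np.cos(b),np.sin(b),0]);y=np.array([0,0,-1]);x=np.cross(y,z)''','''c,s=np.cos(np.radians(da*i/n)),np.sin(np.radians(da*i/n));x,y,z=(np.array([[c,-s,0],[s,c,0],[0,0,1]])@R).T''')
open('h.py','w').write(s)
E
python3 -m inch '[{"offset":[0,0,-1],"yaw":0,"gripper":2},{"offset":[0,0,0],"yaw":0,"gripper":2}]'
python3 -m inch '[{"offset":[0,3,-0.1],"yaw":0,"gripper":2},{"offset":[0,0,0],"yaw":0,"gripper":2}]'
python3 -c "
from h import *
state()
plan([.4375,.0145,.061],-3.5,step=2.5)"
```

```text
t: 5.6
tcp_pos: [0.4343, 0.0146, 0.1353]
ee_rot: [[-0.065, 0.034, 0.997], [-0.998, -0.009, -0.065], [0.007, -0.999, 0.034]]
ft_force: [0.1, -1.1, 0.8]
width: 0.236
t: 5.85
tcp_pos: [0.4335, 0.0145, 0.1041]
ee_rot: [[-0.065, 0.033, 0.997], [-0.998, -0.009, -0.065], [0.007, -0.999, 0.034]]
ft_force: [-0.2, -0.2, 0.9]
width: 0.234
t 5.85 tcp [0.4335 0.0145 0.1041] ang -3.73 deg q [-0.1247 -0.1128  2.1575 -0.0058  1.0629 -0.0567] F [-0.1606 -0.1693  0.8825] w 0.234
n 2 d [ 0.3962  0.0008 -4.3052] da 0.23400412371057655
{"offset":[-0.03,2.16,0.13],"yaw":-0.12,"gripper":G},{"offset":[-0.03,2.16,0.13],"yaw":-0.12,"gripper":G},
```

```bash
python3 -m inch '[{"offset":[0,2.1,0.2],"yaw":0,"gripper":2},{"offset":[0,0,0],"yaw":0,"gripper":2},{"offset":[0,2.1,0.1],"yaw":0,"gripper":2},{"offset":[0,0,0],"yaw":0,"gripper":2}]'
python3 -m inch '[{"offset":[0,0,0],"yaw":0,"gripper":0.5},{"offset":[0,0,0],"yaw":0,"gripper":0.5},{"offset":[0,0,0],"yaw":0,"gripper":0.5}]' 30
```

```text
t: 6.35
tcp_pos: [0.4419, 0.0135, 0.0661]
ee_rot: [[-0.065, 0.04, 0.997], [-0.998, -0.01, -0.065], [0.007, -0.999, 0.04]]
ft_force: [1.4, 0.2, -0.2]
width: 0.233
t: 6.72
tcp_pos: [0.445, 0.0132, 0.07]
ee_rot: [[-0.065, 0.046, 0.997], [-0.998, -0.011, -0.065], [0.008, -0.999, 0.047]]
ft_force: [0.4, -0.1, -0.5]
width: 0.054
```

```bash
python3 - <<'E'
from h import *
state()
p=arm.capture("wrist");a=p["color"][180:,200:440,::-1]
s=arm.capture("scene");print([ (r["confidence"],r["uv"],atz(s,r["uv"],.08)) for r in arm.place_of(s,"hood_handle")[:2]])
b=s["color"][100:240,270:400,::-1]
cv2.imwrite("pics/w4.png",np.hstack([cv2.resize(a,(436,400)),cv2.resize(b,(360,400),interpolation=cv2.INTER_CUBIC)]))
E
```

```text
t 6.72 tcp [0.445  0.0132 0.07  ] ang -3.72 deg q [-0.1245 -0.0388  2.1643 -0.006   0.9686 -0.0561] F [ 0.4383 -0.0848 -0.4883] w 0.054
[(0.69, [334.9, 170.2], array([0.4299, 0.012 , 0.08  ]))]
```

View pics/w4.png

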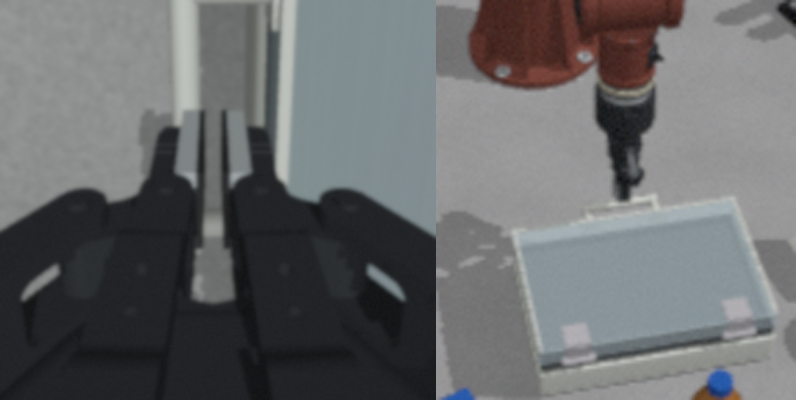

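The left finger sits over the bar, which is about 10 mm to the left of the tool centre. I'll lift, shift and retry.

```bash
python3 -m inch '[{"offset":[0,-2,0],"yaw":0,"gripper":2},{"offset":[0,-2,0],"yaw":0,"gripper":2},{"offset":[0,0,-1],"yaw":0,"gripper":2},{"offset":[0,0,0],"yaw":0,"gripper":2},{"offset":[0,0,0],"yaw":0,"gripper":2}]'
python3 -c "
from h import *
state();plan([.431,.0145,.06],-3.5,step=1.2)"
```

```text
t: 7.5
tcp_pos: [0.4297, 0.0146, 0.1076]
ee_rot: [[-0.065, 0.041, 0.997], [-0.998, -0.01, -0.065], [0.008, -0.999, 0.042]]
ft_force: [-0.1, 1.1, 0.2]
width: 0.235
t 7.50 tcp [0.4297 0.0146 0.1076] ang -3.72 deg q [-0.1256 -0.1341  2.1688 -0.0057  1.0648 -0.0579] F [-0.0934  1.12    0.1856] w 0.235
n 4 d [ 0.1268 -0.0107 -4.7646] da 0.22002386786166994
{"offset":[-0.01,1.19,-0.02],"yaw":-0.06,"gripper":G},{"offset":[-0.01,1.19,-0.02],"yaw":-0.06,"gripper":G},{"offset":[-0.01,1.19,-0.02],"yaw":-0.06,"gripper":G},{"offset":[-0.01,1.19,-0.02],"yaw":-0.06,"gripper":G},
```

```bash
python3 -m inch '[{"offset":[0,1.2,-0.1],"yaw":0,"gripper":2},{"offset":[0,1.2,-0.1],"yaw":0,"gripper":2},{"offset":[0,1.2,-0.1],"yaw":0,"gripper":2},{"offset":[0,1.2,-0.1],"yaw":0,"gripper":2},{"offset":[0,0.5,-0.1],"yaw":0,"gripper":2},{"offset":[0,0,0],"yaw":0,"gripper":2},{"offset":[0,0,0],"yaw":0,"gripper":2}]'
python3 -m inch '[{"offset":[0,0,0],"yaw":0,"gripper":0.5},{"offset":[0,0,0],"yaw":0,"gripper":0.5},{"offset":[0,0,0],"yaw":0,"gripper":0.5}]' 30
```

```text
t: 8.38
tcp_pos: [0.4314, 0.0138, 0.0528]
ee_rot: [[-0.066, 0.048, 0.997], [-0.998, -0.011, -0.065], [0.008, -0.999, 0.049]]
ft_force: [-0.4, -0.7, 0.2]
width: 0.236
t: 8.75
tcp_pos: [0.4367, 0.0133, 0.0553]
ee_rot: [[-0.066, 0.059, 0.996], [-0.998, -0.012, -0.065], [0.008, -0.998, 0.059]]
ft_force: [-0.7, 0.3, 3.5]
width: 0.061
```

```bash
python3 - <<'E'
from h import *
state()
p=arm.capture("wrist");a=p["color"][100:,180:480,::-1]
cv2.imwrite("pics/w5.png",cv2.resize(a,None,fx=2,fy=2))
E
```

```text
t 8.75 tcp [0.4367 0.0133 0.0553] ang -3.75 deg q [-0.1273 -0.0397  2.1993 -0.0053  0.9224 -0.0585] F [-0.6693  0.2633  3.5369] w 0.061
```

View pics/w5.png

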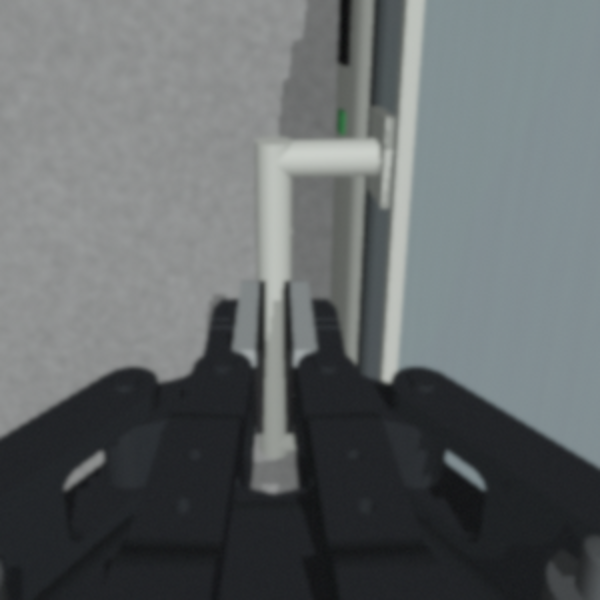

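The bar is now between the pads (cols 262 to 290). I'll lift along the arc.

```bash
python3 -m inch '[{"offset":[0,-2.2,0.4],"yaw":0,"gripper":0.2},{"offset":[0,-2.2,0.6],"yaw":0,"gripper":0.2},{"offset":[0,-2.1,0.8],"yaw":0,"gripper":0.2},{"offset":[0,0,0],"yaw":0,"gripper":0.2}]' 40
python3 - <<'E'
from h import *
state()
s=arm.capture("scene");print([ (r["confidence"],r["uv"],atz(s,r["uv"],.08)) for r in arm.place_of(s,"hood_handle")[:2]])
E
```

```text
t: 9.3
tcp_pos: [0.4475, 0.0133, 0.1191]
ee_rot: [[-0.066, 0.051, 0.997], [-0.998, -0.011, -0.065], [0.007, -0.999, 0.052]]
ft_force: [0.0, -0.3, 0.3]
width: 0.026
t 9.30 tcp [0.4475 0.0133 0.1191] ang -3.75 deg q [-0.124  -0.1161  2.1292 -0.0051  1.0764 -0.056 ] F [ 0.022 -0.333  0.251] w 0.026
[(0.64, [336.2, 170.3], array([0.4317, 0.0165, 0.08  ])), (0.26, [371.3, 255.5], array([0.8198, 0.0192, 0.08  ]))]
```

```bash
python3 - <<'E'
from h import *
o,a=state()
p=arm.capture("wrist");print(p["K"],p["xyz"],p["orientation"])
R=np.array(o["ee_rot"]);t=np.array(o["tcp_pos"])
print("tcp",proj(p,t),"grasp",proj(p,t-R[:,1]*.019))
for r in arm.place_of(p,"hood_handle"): print(r["uv"],atz(p,r["uv"],.08))
cv2.imwrite("pics/w6.png",cv2.resize(p["color"][100:400,170:470,::-1],None,fx=2,fy=2))
E
```

```text
t 9.40 tcp [0.4449 0.0136 0.1167] ang -3.75 deg q [-0.124  -0.1147  2.1328 -0.0051  1.0769 -0.056 ] F [-0.9478 -0.0492 -0.6391] w 0.025
[[280.8864   0.     316.8729]
 [  0.     280.8864 199.6988]
 [  0.       0.       1.    ]] [0.4424 0.0941 0.2858] [[ 0.9967 -0.0775  0.0237]
 [-0.066  -0.9458 -0.3181]
 [ 0.047   0.3155 -0.9478]]
tcp [316.6436 233.9124] grasp [316.6415 247.4202]
[301.2, 216.7] [0.4343 0.012  0.08  ]
```

View pics/w6.png

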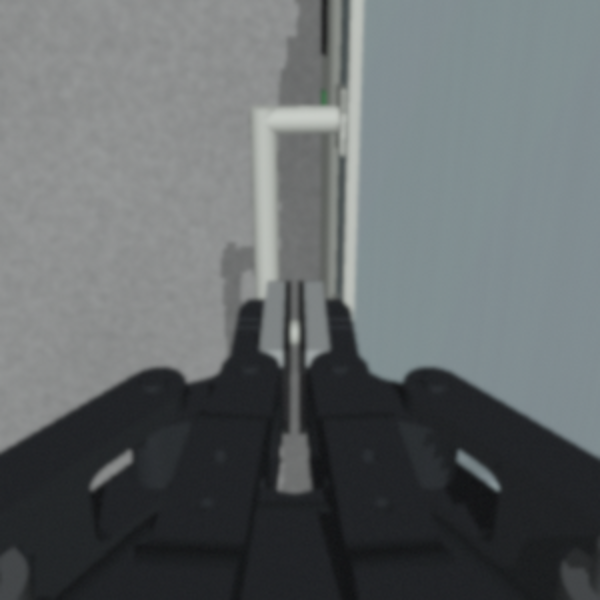

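```bash
python3 -m inch '[{"offset":[0,0,-1.2],"yaw":0,"gripper":2},{"offset":[0,0,-0.2],"yaw":0,"gripper":2},{"offset":[0,1.2,-0.1],"yaw":0,"gripper":2},{"offset":[0,1.2,-0.1],"yaw":0,"gripper":2},{"offset":[0,1.2,-0.1],"yaw":0,"gripper":2},{"offset":[0,1.2,-0.1],"yaw":0,"gripper":2},{"offset":[0,0.9,-0.1],"yaw":0,"gripper":2},{"offset":[0,0,0],"yaw":0,"gripper":2},{"offset":[0,0,0],"yaw":0,"gripper":2}]' 40
python3 -m inch '[{"offset":[0,0,0],"yaw":0,"gripper":0},{"offset":[0,0,0],"yaw":0,"gripper":0},{"offset":[0,0,0],"yaw":0,"gripper":0}]' 40
python3 -m inch '[{"offset":[0,0,0],"yaw":0,"gripper":0},{"offset":[0,0,0],"yaw":0,"gripper":0}]' 40
```

```text
t: 10.62
tcp_pos: [0.4242, 0.0147, 0.0562]
ee_rot: [[-0.065, 0.034, 0.997], [-0.998, -0.009, -0.065], [0.007, -0.999, 0.035]]
ft_force: [0.1, -0.6, 1.2]
width: 0.232
t: 11.0
tcp_pos: [0.4245, 0.0146, 0.0555]
ee_rot: [[-0.065, 0.035, 0.997], [-0.998, -0.009, -0.065], [0.007, -0.999, 0.035]]
ft_force: [0.4, -0.1, -0.9]
width: 0.004
t: 11.25
tcp_pos: [0.4241, 0.0147, 0.0549]
ee_rot: [[-0.065, 0.034, 0.997], [-0.998, -0.009, -0.065], [0.007, -0.999, 0.034]]
ft_force: [0.0, 0.6, -0.7]
width: -0.0
```

```bash
python3 -m inch '[{"offset":[0,-2,0],"yaw":0,"gripper":2},{"offset":[0,-2,0],"yaw":0,"gripper":2},{"offset":[0,0,0.9],"yaw":0,"gripper":2},{"offset":[0,0,0],"yaw":0,"gripper":2},{"offset":[0,0,0],"yaw":0,"gripper":2}]' 40
python3 -c "
from h import *
state();plan([.4345,.0145,.058],-3.5,step=1.2)"
```

```text
t: 11.88
tcp_pos: [0.4309, 0.0146, 0.094]
ee_rot: [[-0.065, 0.03, 0.997], [-0.998, -0.009, -0.065], [0.007, -1.0, 0.031]]
ft_force: [-0.1, -0.2, 0.1]
width: 0.235
t 11.88 tcp [0.4309 0.0146 0.094 ] ang -3.74 deg q [-0.1256 -0.1009  2.1684 -0.0055  1.043  -0.0576] F [-0.0946 -0.221   0.1106] w 0.235
n 4 d [ 0.3649 -0.0051 -3.6007] da 0.23940177626241166
{"offset":[-0.01,0.90,0.06],"yaw":-0.06,"gripper":G},{"offset":[-0.01,0.90,0.06],"yaw":-0.06,"gripper":G},{"offset":[-0.01,0.90,0.06],"yaw":-0.06,"gripper":G},{"offset":[-0.01,0.90,0.06],"yaw":-0.06,"gripper":G},
```

```bash
python3 -m inch '[{"offset":[0,0.9,0.1],"yaw":0,"gripper":2},{"offset":[0,0.9,0.1],"yaw":0,"gripper":2},{"offset":[0,0.9,0],"yaw":0,"gripper":2},{"offset":[0,0.9,0],"yaw":0,"gripper":2},{"offset":[0,0,0],"yaw":0,"gripper":2},{"offset":[0,0,0],"yaw":0,"gripper":2}]' 40
python3 -m inch '[{"offset":[0,0,0],"yaw":0,"gripper":0},{"offset":[0,0,0],"yaw":0,"gripper":0},{"offset":[0,0,0],"yaw":0,"gripper":0},{"offset":[0,0,0],"yaw":0,"gripper":0}]' 40
```

```text
t: 12.62
tcp_pos: [0.4315, 0.0144, 0.0528]
ee_rot: [[-0.065, 0.024, 0.998], [-0.998, -0.008, -0.065], [0.006, -1.0, 0.025]]
ft_force: [0.3, 0.3, -0.4]
width: 0.234
t: 13.12
tcp_pos: [0.4384, 0.0136, 0.0574]
ee_rot: [[-0.066, 0.039, 0.997], [-0.998, -0.009, -0.065], [0.007, -0.999, 0.04]]
ft_force: [-0.2, -0.7, 0.1]
width: 0.004
```

```bash
for i in 1 2 3; do python3 -m inch '[{"offset":[0,-0.7,0],"yaw":0,"gripper":0}]' 60; done; python3 - <<'E'
from h import *
p=arm.capture("wrist");s=arm.capture("scene")
cv2.imwrite("pics/w7.png",np.hstack([cv2.resize(p["color"][150:350,220:420,::-1],(400,400)),cv2.resize(s["color"][100:240,270:400,::-1],(371,400),interpolation=cv2.INTER_CUBIC)]))
E
```

```text
t: 13.25
tcp_pos: [0.4372, 0.0138, 0.0639]
ee_rot: [[-0.066, 0.037, 0.997], [-0.998, -0.009, -0.065], [0.007, -0.999, 0.038]]
ft_force: [-0.7, 0.4, 0.5]
width: 0.006
t: 13.38
tcp_pos: [0.4367, 0.0139, 0.0711]
ee_rot: [[-0.066, 0.037, 0.997], [-0.998, -0.009, -0.065], [0.007, -0.999, 0.037]]
ft_force: [-0.2, 0.2, 1.1]
width: 0.0
t: 13.5
tcp_pos: [0.4364, 0.014, 0.0787]
ee_rot: [[-0.066, 0.037, 0.997], [-0.998, -0.009, -0.065], [0.007, -0.999, 0.037]]
ft_force: [0.8, 0.1, -0.8]
width: 0.001
```

View pics/w7.png

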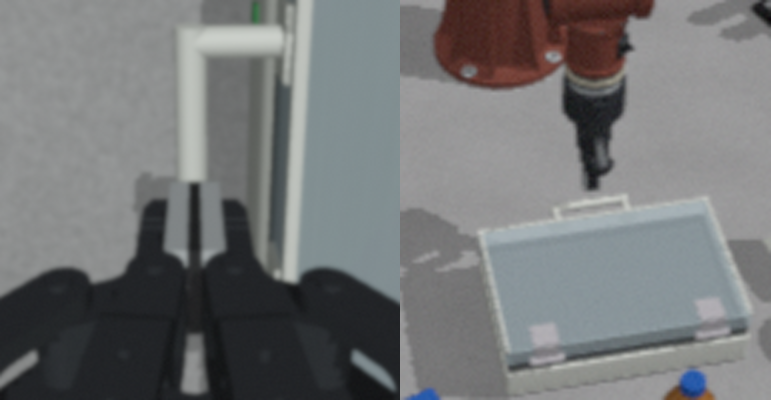

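```bash
python3 - <<'E'
from h import *
o,a=state();t=np.array(o["tcp_pos"]);R=np.array(o["ee_rot"])
s=arm.capture("scene");T=arm.capture("top");w=arm.capture("wrist")
for p,n in ((s,"s"),(T,"t"),(w,"w")):
    print(n,"tcp",proj(p,t),"grasp",proj(p,t-R[:,1]*.019),"bar mid",proj(p,[.436,.015,.08]),[np.array(r["uv"]) for r in arm.place_of(p,"hood_handle")[:1]])
im=[]
for p,c in ((s,proj(s,t)),(w,proj(w,t))):
    u,v=np.round(c).astype(int);q=p["color"][v-30:v+30,u-30:u+30,::-1].copy();q[30,30]=(0,0,255);im.append(cv2.resize(q,(390,390),interpolation=cv2.INTER_NEAREST))
cv2.imwrite("pics/w8.png",np.hstack(im))
E
```

```text
t 13.60 tcp [0.4374 0.0139 0.0794] ang -3.75 deg q [-0.1255 -0.0673  2.1699 -0.0053  0.999  -0.0572] F [ 0.6769 -0.3571  0.2838] w 0.000
s tcp [335.9448 171.6365] grasp [336.0626 167.8288] bar mid [336.1404 171.1921] [array([334.5, 168. ])]
t tcp [278.9044 231.2813] grasp [278.2494 231.5016] bar mid [278.4702 231.7796] [array([280.5, 230.7])]
w tcp [317.8017 234.4998] grasp [317.8729 248.1339] bar mid [315.5422 233.4846] [array([315. , 236.6])]
```

View pics/w8.png

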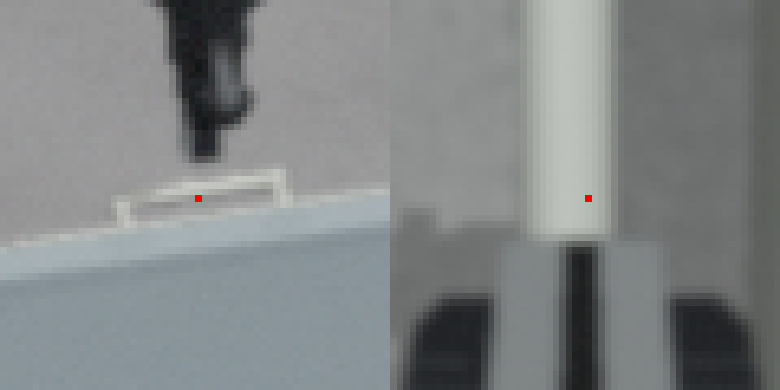

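The fingertips show about 29 mm above where the reported TCP projects, and both cameras agree. That explains the misses: the tips only reached the top of the bar. I'll go about 25 mm deeper.

```bash
python3 -m inch '[{"offset":[0,0,0],"yaw":0,"gripper":1.8},{"offset":[0,0,0],"yaw":0,"gripper":1.8},{"offset":[0,1,-0.1],"yaw":0,"gripper":1.8},{"offset":[0,1,0],"yaw":0,"gripper":1.8},{"offset":[0,1,0],"yaw":0,"gripper":1.8},{"offset":[0,1,0],"yaw":0,"gripper":1.8},{"offset":[0,0.3,0],"yaw":0,"gripper":1.8},{"offset":[0,0,0],"yaw":0,"gripper":1.8},{"offset":[0,0,0],"yaw":0,"gripper":1.8}]' 40
python3 -m inch '[{"offset":[0,0,0],"yaw":0,"gripper":0},{"offset":[0,0,0],"yaw":0,"gripper":0},{"offset":[0,0,0],"yaw":0,"gripper":0},{"offset":[0,0,0],"yaw":0,"gripper":0}]' 40
```

```text
t: 15.02
tcp_pos: [0.4354, 0.0138, 0.0303]
ee_rot: [[-0.066, 0.033, 0.997], [-0.998, -0.009, -0.066], [0.006, -0.999, 0.033]]
ft_force: [-1.3, -0.1, -0.4]
width: 0.209
t: 15.52
tcp_pos: [0.4371, 0.0137, 0.031]
ee_rot: [[-0.066, 0.037, 0.997], [-0.998, -0.009, -0.065], [0.006, -0.999, 0.037]]
ft_force: [1.7, -0.0, -2.0]
width: 0.097
```

Width 0.097 with the fingers told to shut, so the bar is held. Now the lift.

```bash
python3 -m inch '[{"offset":[0,-2.2,0.3],"yaw":0,"gripper":0},{"offset":[0,-2.2,0.6],"yaw":0,"gripper":0},{"offset":[0,-2.1,0.8],"yaw":0,"gripper":0}]' 50
python3 -m inch '[{"offset":[0,-2,1],"yaw":0,"gripper":0},{"offset":[0,-1.9,1.2],"yaw":0,"gripper":0},{"offset":[0,-1.8,1.4],"yaw":0,"gripper":0}]'
```

```text
t: 15.9
tcp_pos: [0.4501, 0.0129, 0.0955]
ee_rot: [[-0.065, 0.034, 0.997], [-0.998, -0.01, -0.065], [0.007, -0.999, 0.034]]
ft_force: [4.7, 0.4, -6.8]
width: 0.091
t: 16.27
tcp_pos: [0.4781, 0.0112, 0.151]
ee_rot: [[-0.065, 0.019, 0.998], [-0.998, -0.009, -0.064], [0.008, -1.0, 0.02]]
ft_force: [0.3, -1.7, -4.9]
width: 0.099
```

```bash
python3 -m inch '[{"offset":[0,-1.8,1.4],"yaw":0,"gripper":0},{"offset":[0,-1.6,1.6],"yaw":0,"gripper":0},{"offset":[0,-1.5,1.8],"yaw":0,"gripper":0}]'
python3 -m inch '[{"offset":[0,-1.3,1.9],"yaw":0,"gripper":0},{"offset":[0,-1.1,2],"yaw":0,"gripper":0},{"offset":[0,-0.9,2.1],"yaw":0,"gripper":0}]'
```

```text
t: 16.65
tcp_pos: [0.5193, 0.0086, 0.1965]
ee_rot: [[-0.064, 0.002, 0.998], [-0.998, -0.009, -0.064], [0.009, -1.0, 0.003]]
ft_force: [-2.5, 0.3, -0.9]
width: 0.098
t: 17.02
tcp_pos: [0.5696, 0.0056, 0.2289]
ee_rot: [[-0.064, -0.026, 0.998], [-0.998, -0.008, -0.064], [0.01, -1.0, -0.026]]
ft_force: [-5.0, 0.2, 4.5]
width: 0.096
```

```bash
python3 -m inch '[{"offset":[0,-0.8,2.2],"yaw":0,"gripper":0},{"offset":[0,-0.5,2.2],"yaw":0,"gripper":0},{"offset":[0,-0.3,2.2],"yaw":0,"gripper":0}]'
python3 -m inch '[{"offset":[0,-0.1,2.2],"yaw":0,"gripper":0},{"offset":[0,0.1,2.2],"yaw":0,"gripper":0},{"offset":[0,0,0.4],"yaw":0,"gripper":0}]'; python3 -c "
from h import *
state()"
```

```text
t: 17.4
tcp_pos: [0.6309, 0.0019, 0.2455]
ee_rot: [[-0.063, -0.043, 0.997], [-0.998, -0.008, -0.064], [0.01, -0.999, -0.043]]
ft_force: [-4.1, 0.4, 4.3]
width: 0.093
t: 17.77
tcp_pos: [0.6768, -0.0008, 0.2453]
ee_rot: [[-0.063, -0.053, 0.997], [-0.998, -0.007, -0.063], [0.01, -0.999, -0.053]]
ft_force: [-2.0, -1.3, -1.8]
width: 0.094
t 17.77 tcp [ 0.6768 -0.0008  0.2453] ang -3.64 deg q [-0.0988  0.3344  1.3898 -0.0122  1.4696 -0.0341] F [-2.033  -1.2527 -1.7899] w 0.094
```

```bash
python3 -m inch '[{"offset":[0,0.1,1.4],"yaw":0,"gripper":0},{"offset":[0,0,0.2],"yaw":0,"gripper":0},{"offset":[0,0,0],"yaw":0,"gripper":0},{"offset":[0,0,0],"yaw":0,"gripper":3},{"offset":[0,0,0],"yaw":0,"gripper":3},{"offset":[0,-3,0],"yaw":0,"gripper":3},{"offset":[0,-4,0],"yaw":0,"gripper":3},{"offset":[0,-3,0],"yaw":0,"gripper":3},{"offset":[0,0,0],"yaw":0,"gripper":3}]'; python3 - <<'E'
from h import *
state()
s=arm.capture("scene");save(s,"s2")
t=arm.capture("top")
for p in (s,t):
  for r in arm.place_of(p,"carrier_a_mid")[:4]: print(r["confidence"],r["uv"],atz(p,r["uv"],.04))
for r in arm.outline_of(t,"carrier_a")[:5]:
    rr=cv2.minAreaRect(np.argwhere(r["pixels"])[:,::-1].astype(np.float32));b=np.array([atz(t,x,.072)[:2] for x in cv2.boxPoints(rr)])
    print(r["confidence"],r["uv"],b.mean(0),b.tolist())
plan([.53,.31,.20],-102)
E
```

```text
t: 18.9
tcp_pos: [0.694, -0.001, 0.3435]
ee_rot: [[-0.063, -0.061, 0.996], [-0.998, -0.007, -0.064], [0.011, -0.998, -0.061]]
ft_force: [0.1, -0.9, -0.2]
width: 0.353
t 18.90 tcp [ 0.694  -0.001   0.3435] ang -3.66 deg q [-0.0962  0.3407  1.2041 -0.0129  1.6571 -0.0335] F [ 0.0705 -0.9381 -0.1755] w 0.353
0.62 [414.9, 188.5] [0.5571 0.2798 0.04  ]
0.69 [192.3, 192.8] [0.5468 0.2763 0.04  ]
0.96 [145.1, 209.2] [0.4906 0.3935] [[0.547799824645138, 0.42324565989537954], [0.553703889067957, 0.3876793498720465], [0.43335774838686725, 0.3639595698515789], [0.42763500738025545, 0.39922254364748117]]
0.95 [163.1, 189.8] [0.5329 0.3558] [[0.5914200976029631, 0.38388940177377295], [0.5969615784792373, 0.353271452295727], [0.47423270416229324, 0.3278583757955699], [0.46885840065683493, 0.35821370289570675]]
0.5 [187.9, 177.6] [0.5819 0.2802] [[0.6092510437045853, 0.2929992842484529], [0.6097262836876962, 0.27002299946162156], [0.5544493607060448, 0.2674669396116688], [0.5539991451309506, 0.29034426191892637]]
n 10 d [-16.1609  31.0742 -13.7198] da -98.34338308427321
{"offset":[-3.01,1.47,-1.71],"yaw":9.83,"gripper":G},{"offset":[-2.66,1.50,-2.19],"yaw":9.83,"gripper":G},{"offset":[-2.23,1.54,-2.61],"yaw":9.83,"gripper":G},{"offset":[-1.73,1.57,-2.95],"yaw":9.83,"gripper":G},{"offset":[-1.19,1.59,-3.19],"yaw":9.83,"gripper":G},{"offset":[-0.61,1.61,-3.35],"yaw":9.83,"gripper":G},{"offset":[-0.01,1.62,-3.40],"yaw":9.83,"gripper":G},{"offset":[0.59,1.62,-3.34],"yaw":9.83,"gripper":G},{"offset":[1.17,1.62,-3.19],"yaw":9.83,"gripper":G},{"offset":[1.72,1.60,-2.94],"yaw":9.83,"gripper":G},
```

View pics/s2.png

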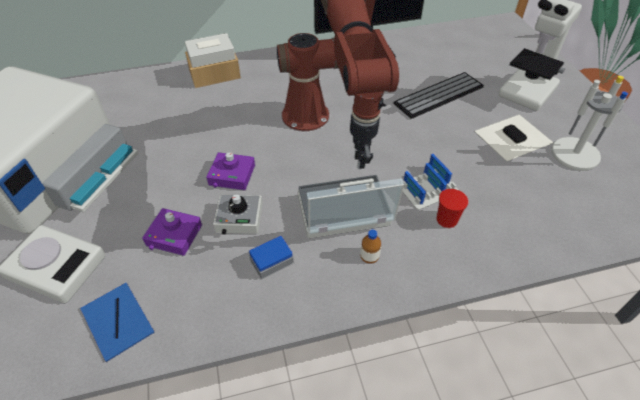

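The hood stands open (fingers at (365,155), handle bar at (357,184)). One carrier has been knocked about 35 mm along its slot, to about (0.49, 0.39), and all three are still in the rack. I'll go to the nearest carrier.

```bash
python3 -c "
from h import *
plan([.5495,.278,.26],103)"
```

```text
n 11 d [-14.2109  27.8742  -7.7198] da 106.65661691572677
{"offset":[-2.45,0.78,-1.40],"yaw":-9.70,"gripper":G},{"offset":[-2.66,0.74,-0.97],"yaw":-9.70,"gripper":G},{"offset":[-2.80,0.71,-0.50],"yaw":-9.70,"gripper":G},{"offset":[-2.85,0.68,-0.03],"yaw":-9.70,"gripper":G},{"offset":[-2.82,0.64,0.45],"yaw":-9.70,"gripper":G},{"offset":[-2.71,0.61,0.92],"yaw":-9.70,"gripper":G},{"offset":[-2.53,0.58,1.36],"yaw":-9.70,"gripper":G},{"offset":[-2.27,0.55,1.77],"yaw":-9.70,"gripper":G},{"offset":[-1.95,0.53,2.12],"yaw":-9.70,"gripper":G},{"offset":[-1.57,0.51,2.42],"yaw":-9.70,"gripper":G},{"offset":[-1.15,0.50,2.65],"yaw":-9.70,"gripper":G},
```

```bash
python3 -m inch '[{"offset":[-2.4,0,-1.4],"yaw":-9.7,"gripper":3},{"offset":[-2.7,0,-1],"yaw":-9.7,"gripper":3},{"offset":[-2.8,0.5,-0.5],"yaw":-9.7,"gripper":3},{"offset":[-2.8,0.7,0],"yaw":-9.7,"gripper":3},{"offset":[-2.8,0.7,0.4],"yaw":-9.7,"gripper":3},{"offset":[-2.7,0.8,0.9],"yaw":-9.7,"gripper":3},{"offset":[-2.5,0.8,1.4],"yaw":-9.7,"gripper":3},{"offset":[-2.3,0.8,1.8],"yaw":-9.7,"gripper":3},{"offset":[-2,0.8,2.1],"yaw":-9.7,"gripper":3},{"offset":[-1.6,0.8,2.4],"yaw":-9.7,"gripper":3},{"offset":[-1.2,0.8,2.6],"yaw":-9.7,"gripper":3},{"offset":[0,0,0],"yaw":0,"gripper":3}]'
python3 - <<'E'
from h import *
o,a=state()
p=arm.capture("wrist");save(p,"w9")
for r in arm.outline_of(p,"carrier_a")[:4]:
    rr=cv2.minAreaRect(np.argwhere(r["pixels"])[:,::-1].astype(np.float32));print(r["confidence"],r["uv"],rr,[atz(p,x,.072)[:2] for x in cv2.boxPoints(rr)])
for r in arm.place_of(p,"carrier_a_mid")[:4]: print(r["confidence"],r["uv"],atz(p,r["uv"],.04))
E
```

```text
t: 20.65
tcp_pos: [0.523, 0.2812, 0.2555]
ee_rot: [[0.953, -0.107, -0.282], [0.283, -0.012, 0.959], [-0.106, -0.994, 0.019]]
ft_force: [0.2, 0.2, 0.4]
width: 0.353
t 20.65 tcp [0.523  0.2812 0.2555] ang 106.40 deg q [ 0.36    0.1858  1.5543  0.0269  1.5064 -1.5012] F [0.2248 0.2158 0.4478] w 0.353
0.91 [368.9, 205.2] ((368.6072998046875, 207.070068359375), (18.569107055664062, 87.41999053955078), 6.581944942474365) [array([0.5896, 0.3575]), array([0.4736, 0.3334]), array([0.4695, 0.3571]), array([0.5856, 0.3829])]
0.81 [303.8, 203.8] ((303.710693359375, 204.05076599121094), (10.829550743103027, 90.62625122070312), 4.085616588592529) [array([0.611 , 0.2794]), array([0.4911, 0.2548]), array([0.4882, 0.2682]), array([0.6081, 0.2938])]
0.62 [401.7, 187.4] ((403.8520202636719, 187.66587829589844), (24.63703727722168, 90.77497100830078), 8.841814994812012) [array([0.5526, 0.3887]), array([0.4355, 0.3665]), array([0.4312, 0.398 ]), array([0.5485, 0.4224])]
0.73 [307.6, 200.9] [0.5488 0.2789 0.04  ]
```

View pics/w9.png

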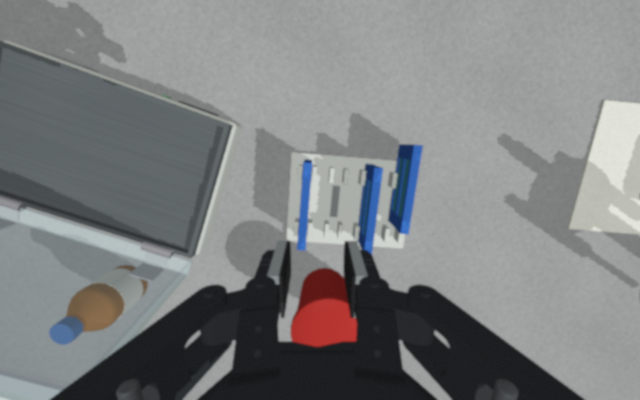

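The carriers show at columns 304, 368 and 403. The first is at (0.550, 0.274) with yaw about 12°. I'll descend above it.

```bash
python3 -c "
from h import *
plan([.548,.274,.10],101.8,step=2.6)"
```

```text
n 7 d [  2.2676  -0.5617 -15.7191] da -4.380212557191328
{"offset":[0.52,2.20,-0.21],"yaw":0.63,"gripper":G},{"offset":[0.52,2.20,-0.21],"yaw":0.63,"gripper":G},{"offset":[0.52,2.20,-0.20],"yaw":0.63,"gripper":G},{"offset":[0.52,2.20,-0.20],"yaw":0.63,"gripper":G},{"offset":[0.53,2.20,-0.20],"yaw":0.63,"gripper":G},{"offset":[0.53,2.20,-0.19],"yaw":0.63,"gripper":G},{"offset":[0.53,2.20,-0.19],"yaw":0.63,"gripper":G},
```

```bash
python3 -m inch '[{"offset":[0.5,2.2,-0.2],"yaw":0.6,"gripper":3},{"offset":[0.5,2.2,-0.2],"yaw":0.6,"gripper":3},{"offset":[0.5,2.2,-0.2],"yaw":0.6,"gripper":3},{"offset":[0.5,2.2,-0.2],"yaw":0.6,"gripper":3},{"offset":[0.5,2.2,-0.2],"yaw":0.6,"gripper":3},{"offset":[0.5,2.2,-0.2],"yaw":0.6,"gripper":3},{"offset":[0.5,2,-0.2],"yaw":0.6,"gripper":3},{"offset":[0,0,0],"yaw":0,"gripper":3},{"offset":[0,0,0],"yaw":0,"gripper":3}]'
cat >> h.py <<'E'
def look(z=.072,k=4):
    p=arm.capture("wrist")
    for r in arm.outline_of(p,"carrier_a")[:k]:
        rr=cv2.minAreaRect(np.argwhere(r["pixels"])[:,::-1].astype(np.float32));b=np.array([atz(p,x,z)[:2] for x in cv2.boxPoints(rr)])
        i=0 if np.linalg.norm(b[1]-b[0])>np.linalg.norm(b[2]-b[1]) else 1
        d=b[i+1]-b[i];d=d*np.sign(d[0]);print("%.2f"%r["confidence"],np.array(r["uv"]),"mid",b.mean(0),"yaw %.1f"%np.degrees(np.arctan2(d[1],d[0])),b.tolist())
    return p
E
python3 - <<'E'
from h import *
o,a=state();look(k=1)
plan([.548,.274,.018],101.8,step=1.3)
E
```

```text
t: 21.92
tcp_pos: [0.5578, 0.2642, 0.1017]
ee_rot: [[0.978, -0.094, -0.184], [0.184, -0.01, 0.983], [-0.094, -0.996, 0.008]]
ft_force: [0.4, -1.1, 0.5]
width: 0.354
t 21.93 tcp [0.5578 0.2642 0.1017] ang 100.61 deg q [ 0.3178  0.3613  1.6356  0.0211  1.237  -1.4464] F [ 0.4381 -1.1425  0.4648] w 0.354
0.88 [439.5 199.5] mid [0.5333 0.3528] yaw 10.8 [[0.5932770903720668, 0.34555698113849476], [0.47721247742592293, 0.32343911542929316], [0.4732952167298511, 0.3577474775200045], [0.5893724073798939, 0.3844189586137748]]
n 7 d [-0.9641  0.9613 -8.3805] da 1.1634074390487683
{"offset":[0.00,1.20,0.15],"yaw":-0.17,"gripper":G},{"offset":[0.00,1.20,0.15],"yaw":-0.17,"gripper":G},{"offset":[0.00,1.20,0.15],"yaw":-0.17,"gripper":G},{"offset":[0.00,1.20,0.15],"yaw":-0.17,"gripper":G},{"offset":[0.00,1.20,0.15],"yaw":-0.17,"gripper":G},{"offset":[0.01,1.20,0.15],"yaw":-0.17,"gripper":G},{"offset":[0.01,1.20,0.15],"yaw":-0.17,"gripper":G},
```

```bash
python3 -m inch '[{"offset":[0,0,0.5],"yaw":0,"gripper":3},{"offset":[0,1,0.5],"yaw":0,"gripper":3},{"offset":[0,1,0],"yaw":-1,"gripper":3},{"offset":[0,0,0],"yaw":0,"gripper":3},{"offset":[0,0,0],"yaw":0,"gripper":3}]'
python3 - <<'E'
from h import *
o,a=state();p=look(k=3)
R=np.array(o["ee_rot"]);t=np.array(o["tcp_pos"]);print([proj(p,t-R[:,1]*k) for k in (0,.03,.06)])
cv2.imwrite("pics/w10.png",cv2.resize(p["color"][100:,150:490,::-1],None,fx=1.7,fy=1.7))
E
```

```text
t: 22.65
tcp_pos: [0.5541, 0.2758, 0.0822]
ee_rot: [[0.975, -0.091, -0.204], [0.204, -0.009, 0.979], [-0.091, -0.996, 0.01]]
ft_force: [-0.7, -0.3, -0.3]
width: 0.353
t 22.65 tcp [0.5541 0.2758 0.0822] ang 101.78 deg q [ 0.3368  0.3851  1.644   0.0233  1.2017 -1.4494] F [-0.6553 -0.254  -0.3133] w 0.353
0.95 [435.3 209.5] mid [0.5316 0.3533] yaw 11.3 [[0.5899299879484434, 0.34663085485551703], [0.4774789627245536, 0.3242381231500439], [0.4732905827186357, 0.3575707244345145], [0.5858019920261667, 0.38477988752180553]]
0.87 [317.3 215.3] mid [0.5514 0.275 ] yaw 12.2 [[0.4947107300010078, 0.2572847333952145], [0.4923341633447752, 0.26871776278553117], [0.6078855991990029, 0.293618407788327], [0.610521972019067, 0.2805212464234297]]
0.64 [498.9 169.1] mid [0.4918 0.3846] yaw 8.2 [[0.5508640594846798, 0.3688618413761007], [0.43437517754846616, 0.35215252158895094], [0.4321782213030929, 0.39678479875390926], [0.5498499369482431, 0.4204589955571749]]
[array([317.505 , 233.8489]), array([317.6243, 256.6192]), array([317.7962, 289.462 ])]
```

View pics/w10.png

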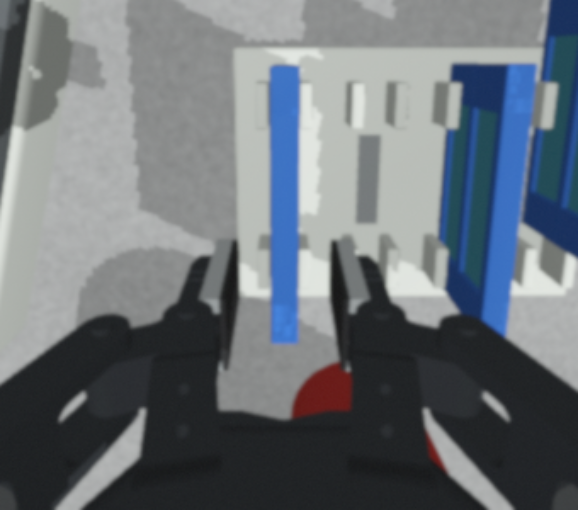

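Well centred: carrier at column 285, fingers either side. Descending to grasp.

```bash
python3 -m inch '[{"offset":[0,1.2,0],"yaw":0,"gripper":3},{"offset":[0,1.2,0],"yaw":0,"gripper":3},{"offset":[0,1.2,0],"yaw":0,"gripper":3},{"offset":[0,1.2,0],"yaw":0,"gripper":3},{"offset":[0,1.2,0],"yaw":0,"gripper":3},{"offset":[0,0,0],"yaw":0,"gripper":3},{"offset":[0,0,0],"yaw":0,"gripper":3}]'
python3 -m inch '[{"offset":[0,0,0],"yaw":0,"gripper":0},{"offset":[0,0,0],"yaw":0,"gripper":0},{"offset":[0,0,0],"yaw":0,"gripper":0},{"offset":[0,0,0],"yaw":0,"gripper":0}]' 40
```

```text
t: 23.62
tcp_pos: [0.5476, 0.2746, 0.0173]
ee_rot: [[0.975, -0.093, -0.203], [0.203, -0.01, 0.979], [-0.093, -0.996, 0.01]]
ft_force: [-0.5, -0.4, -0.6]
width: 0.349
t: 24.12
tcp_pos: [0.5487, 0.275, 0.0186]
ee_rot: [[0.975, -0.09, -0.203], [0.204, -0.009, 0.979], [-0.09, -0.996, 0.01]]
ft_force: [-0.9, -0.9, -0.8]
width: 0.132
```

Held (width 0.132). I'll lift and carry it over the plate.

```bash
python3 -m inch '[{"offset":[-0.2,-1.5,0],"yaw":0,"gripper":0},{"offset":[-0.2,-2.5,0],"yaw":0,"gripper":0},{"offset":[-0.2,-2.5,0],"yaw":0,"gripper":0},{"offset":[-0.2,-2.5,0],"yaw":0,"gripper":0},{"offset":[-0.2,-2.5,0],"yaw":0,"gripper":0},{"offset":[-0.2,-1.5,0],"yaw":0,"gripper":0},{"offset":[0,0,0],"yaw":0,"gripper":0}]' 40
python3 -c "
from h import *
state();plan([.558,-.048,.15],86.5,step=4)"
```

```text
t: 25.0
tcp_pos: [0.5493, 0.2739, 0.1588]
ee_rot: [[0.975, -0.087, -0.204], [0.204, -0.007, 0.979], [-0.087, -0.996, 0.01]]
ft_force: [-0.6, 0.1, -0.5]
width: 0.132
t 25.00 tcp [0.5493 0.2739 0.1588] ang 101.75 deg q [ 0.3364  0.2893  1.613   0.0224  1.3239 -1.4463] F [-0.5635  0.0507 -0.4946] w 0.132
n 9 d [  0.8706 -32.189   -0.8753] da -15.250694202386029
{"offset":[-0.63,0.11,-3.52],"yaw":1.69,"gripper":G},{"offset":[-0.52,0.11,-3.54],"yaw":1.69,"gripper":G},{"offset":[-0.42,0.10,-3.55],"yaw":1.69,"gripper":G},{"offset":[-0.31,0.09,-3.56],"yaw":1.69,"gripper":G},{"offset":[-0.21,0.08,-3.57],"yaw":1.69,"gripper":G},{"offset":[-0.10,0.07,-3.58],"yaw":1.69,"gripper":G},{"offset":[0.00,0.06,-3.58],"yaw":1.69,"gripper":G},{"offset":[0.11,0.05,-3.58],"yaw":1.69,"gripper":G},{"offset":[0.21,0.04,-3.57],"yaw":1.69,"gripper":G},
```

```bash
python3 -m inch '[{"offset":[-0.6,0.1,-3.5],"yaw":1.7,"gripper":0},{"offset":[-0.5,0.1,-3.5],"yaw":1.7,"gripper":0},{"offset":[-0.4,0.1,-3.5],"yaw":1.7,"gripper":0},{"offset":[-0.3,0.1,-3.6],"yaw":1.7,"gripper":0},{"offset":[-0.2,0.1,-3.6],"yaw":1.7,"gripper":0},{"offset":[-0.1,0.1,-3.6],"yaw":1.7,"gripper":0},{"offset":[0,0.1,-3.6],"yaw":1.7,"gripper":0},{"offset":[0.1,0.1,-3.6],"yaw":1.7,"gripper":0},{"offset":[0.2,0,-3.4],"yaw":1.7,"gripper":0},{"offset":[0,0,0],"yaw":0,"gripper":0},{"offset":[0,0,0],"yaw":0,"gripper":0}]' 40
python3 - <<'E'
from h import *
o,a=state()
p=arm.capture("wrist");save(p,"w11")
O=np.array([.565,.006]);ax=np.array([.998,-.061]);ay=np.array([.061,.998])
for c in [(-.09,-.14),(-.09,.14),(.09,.14),(.09,-.14)]: print(c,proj(p,[*(O+c[0]*ax+c[1]*ay),.065]))
plan([.558,-.048,.10],86.5,step=2)
E
```

```text
t: 26.38
tcp_pos: [0.5482, -0.0548, 0.1389]
ee_rot: [[0.992, -0.108, 0.068], [-0.069, -0.006, 0.998], [-0.107, -0.994, -0.013]]
ft_force: [-0.3, -0.1, -0.7]
width: 0.132
t 26.38 tcp [ 0.5482 -0.0548  0.1389] ang 86.12 deg q [-0.2101  0.2004  1.7626 -0.0292  1.2835 -1.7027] F [-0.341  -0.0927 -0.6551] w 0.132
(-0.09, -0.14) [227.4925 121.7415]
(-0.09, 0.14) [554.2218 119.016 ]
(0.09, 0.14) [523.7553 308.6488]
(0.09, -0.14) [240.5933 308.3687]
n 3 d [ 0.9852  0.6815 -3.8858] da 0.34908864928883077
{"offset":[0.45,1.25,0.27],"yaw":-0.12,"gripper":G},{"offset":[0.45,1.25,0.27],"yaw":-0.12,"gripper":G},{"offset":[0.45,1.25,0.26],"yaw":-0.12,"gripper":G},
```

View pics/w11.png

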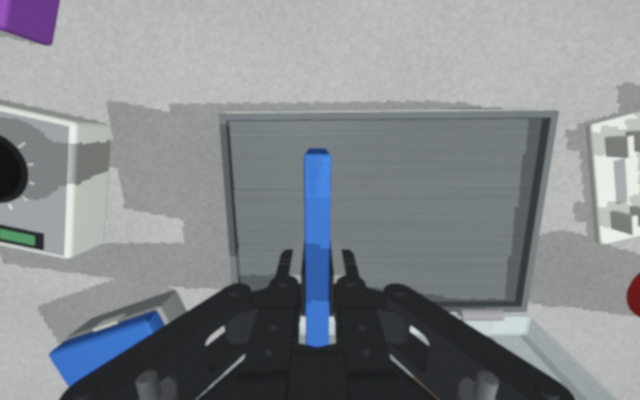

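The lip corners match the prediction within 2 px, so the hotplate pose is good. I'll lower the carrier to stand on the plate.

```bash
python3 -m inch '[{"offset":[0.5,1.2,0.3],"yaw":0,"gripper":0},{"offset":[0.5,1.2,0.3],"yaw":0,"gripper":0},{"offset":[0.6,1.2,0.2],"yaw":-0.3,"gripper":0},{"offset":[0.2,1.2,0],"yaw":0,"gripper":0},{"offset":[0.2,1,0],"yaw":0,"gripper":0},{"offset":[0,0,0],"yaw":0,"gripper":0},{"offset":[0,0,0],"yaw":0,"gripper":0}]' 40
python3 -c "
from h import *
state();plan([.558,-.048,.0665],86.5,step=2)"
```

```text
t: 27.3
tcp_pos: [0.5621, -0.0449, 0.0728]
ee_rot: [[0.992, -0.111, 0.057], [-0.058, -0.005, 0.998], [-0.111, -0.994, -0.012]]
ft_force: [0.2, 0.5, -1.7]
width: 0.133
t 27.30 tcp [ 0.5621 -0.0449  0.0728] ang 86.72 deg q [-0.1886  0.3092  1.7668 -0.0283  1.1743 -1.6892] F [ 0.1776  0.5216 -1.7283] w 0.133
n 1 d [-0.4094 -0.3146 -0.626 ] da -0.22472130475711083
{"offset":[-0.32,0.67,-0.33],"yaw":0.22,"gripper":G},
```

```bash
python3 -m inch '[{"offset":[0,0.3,-0.5],"yaw":0,"gripper":0},{"offset":[0,0,0],"yaw":0,"gripper":0}]' 40
for i in 1 2 3; do python3 -m inch '[{"offset":[0,0.2,0],"yaw":0,"gripper":0}]' 40 | egrep 'tcp|force'; done
```

```text
t: 27.55
tcp_pos: [0.5621, -0.0506, 0.0707]
ee_rot: [[0.992, -0.11, 0.057], [-0.058, -0.006, 0.998], [-0.109, -0.994, -0.012]]
ft_force: [-0.3, 0.2, -1.6]
width: 0.126
tcp_pos: [0.5624, -0.0509, 0.0692]
ft_force: [-0.1, -0.1, -0.6]
tcp_pos: [0.5623, -0.051, 0.0673]
ft_force: [-0.3, 0.1, -0.5]
tcp_pos: [0.562, -0.051, 0.0654]
ft_force: [-3.4, 0.4, 6.0]
```

```bash
python3 -m inch '[{"offset":[0,-0.1,0],"yaw":0,"gripper":3},{"offset":[0,0,0],"yaw":0,"gripper":3},{"offset":[0,0,0],"yaw":0,"gripper":3},{"offset":[0,-1,0],"yaw":0,"gripper":3},{"offset":[0,-2,0],"yaw":0,"gripper":3},{"offset":[0,-2,0],"yaw":0,"gripper":3},{"offset":[0,-1,0],"yaw":0,"gripper":3},{"offset":[0,0,1.8],"yaw":0,"gripper":0},{"offset":[0,0,1.8],"yaw":0,"gripper":0},{"offset":[0,0,0.2],"yaw":0,"gripper":0},{"offset":[0,0,0],"yaw":0,"gripper":0}]' 40
python3 - <<'E'
from h import *
o,a=state()
p=look(z=.119,k=2);save(p,"w12")
E
```

```text
t: 29.3
tcp_pos: [0.5705, -0.0086, 0.1277]
ee_rot: [[0.992, -0.109, 0.056], [-0.057, -0.006, 0.998], [-0.109, -0.994, -0.012]]
ft_force: [-0.1, -0.1, -0.4]
width: -0.001
t 29.30 tcp [ 0.5705 -0.0086  0.1277] ang 86.77 deg q [-0.1267  0.2541  1.7206 -0.0202  1.275  -1.6336] F [-0.1189 -0.0857 -0.4025] w -0.001
0.82 [260.8 212.9] mid [ 0.5606 -0.0467] yaw -3.1 [[0.5065467973772982, -0.05388096320917698], [0.5071077687139723, -0.03238076952390295], [0.6145943950412318, -0.03825617632262874], [0.6142157818938406, -0.062375344393993615]]
```

View pics/w12.png

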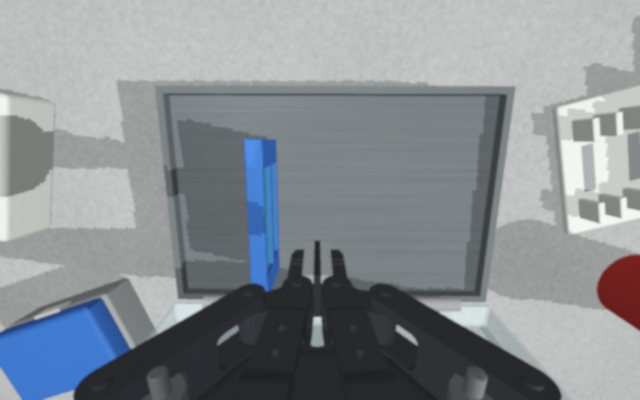

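The carrier stands freely at column 256. I'll lower the shut fingers beside it and push the top over.

```bash
python3 -m inch '[{"offset":[0,1.8,0],"yaw":0,"gripper":0},{"offset":[0,1.8,0],"yaw":0,"gripper":0},{"offset":[0,1.5,0],"yaw":0,"gripper":0},{"offset":[0,0,0],"yaw":0,"gripper":0},{"offset":[0,0,-1],"yaw":0,"gripper":0},{"offset":[0,0,-0.8],"yaw":0,"gripper":0},{"offset":[0,0,-0.6],"yaw":0,"gripper":0},{"offset":[0,0,-0.6],"yaw":0,"gripper":0},{"offset":[0,0,-0.6],"yaw":0,"gripper":0},{"offset":[0,0,-0.6],"yaw":0,"gripper":0},{"offset":[0,0,-0.6],"yaw":0,"gripper":0},{"offset":[0,0,0],"yaw":0,"gripper":0}]' 40
python3 - <<'E'
from h import *
o,a=state()
p=look(z=.067,k=2)
E
```

```text
t: 30.9
tcp_pos: [0.5617, -0.0627, 0.0742]
ee_rot: [[0.992, -0.109, 0.06], [-0.061, -0.006, 0.998], [-0.108, -0.994, -0.013]]
ft_force: [0.5, -0.4, -0.4]
width: -0.001
t 30.90 tcp [ 0.5617 -0.0627  0.0742] ang 86.58 deg q [-0.2179  0.3079  1.7653 -0.0319  1.174  -1.7145] F [ 0.4799 -0.3597 -0.4362] w -0.001
0.94 [272.1 208.8] mid [ 0.5541 -0.0913] yaw -1.6 [[0.5024087933638532, -0.11963860985417557], [0.5044317418944769, -0.056495884712061246], [0.6055091582023207, -0.05927672747920269], [0.6039578111719098, -0.1296947120211292]]
```

It's flat at y ≈ −0.09. On to carrier 2.

```bash
python3 -m inch '[{"offset":[0,-3,0],"yaw":0,"gripper":3},{"offset":[0,-3,0],"yaw":0,"gripper":3},{"offset":[0,-2,0],"yaw":0,"gripper":3},{"offset":[0,0,0],"yaw":0,"gripper":3}]' 40
python3 -c "
from h import *
state();plan([.53,.352,.14],101.7,step=5)"
```

```text
t: 31.5
tcp_pos: [0.5696, -0.0605, 0.1545]
ee_rot: [[0.992, -0.112, 0.058], [-0.059, -0.005, 0.998], [-0.111, -0.994, -0.011]]
ft_force: [-0.2, 0.0, -0.6]
width: 0.35
t 31.50 tcp [ 0.5696 -0.0605  0.1545] ang 86.68 deg q [-0.2117  0.2311  1.6947 -0.0291  1.3245 -1.7153] F [-0.2156  0.0243 -0.6288] w 0.350
n 9 d [-3.9636 41.2463 -1.4509] da 15.018760424346794
{"offset":[-0.69,0.19,4.55],"yaw":-1.67,"gripper":G},{"offset":[-0.56,0.17,4.57],"yaw":-1.67,"gripper":G},{"offset":[-0.42,0.16,4.58],"yaw":-1.67,"gripper":G},{"offset":[-0.29,0.14,4.60],"yaw":-1.67,"gripper":G},{"offset":[-0.16,0.13,4.60],"yaw":-1.67,"gripper":G},{"offset":[-0.02,0.11,4.61],"yaw":-1.67,"gripper":G},{"offset":[0.11,0.10,4.60],"yaw":-1.67,"gripper":G},{"offset":[0.24,0.08,4.60],"yaw":-1.67,"gripper":G},{"offset":[0.37,0.07,4.59],"yaw":-1.67,"gripper":G},
```

```bash
python3 -m inch '[{"offset":[-0.7,0.2,4.5],"yaw":-1.7,"gripper":3},{"offset":[-0.6,0.2,4.6],"yaw":-1.7,"gripper":3},{"offset":[-0.4,0.2,4.6],"yaw":-1.7,"gripper":3},{"offset":[-0.3,0.1,4.6],"yaw":-1.7,"gripper":3},{"offset":[-0.2,0.1,4.6],"yaw":-1.7,"gripper":3},{"offset":[0,0.1,4.6],"yaw":-1.7,"gripper":3},{"offset":[0.1,0.1,4.6],"yaw":-1.7,"gripper":3},{"offset":[0.2,0.1,4.6],"yaw":-1.7,"gripper":3},{"offset":[0.4,0.1,4.4],"yaw":-1.7,"gripper":3},{"offset":[0,0,0],"yaw":0,"gripper":3},{"offset":[0,0,0],"yaw":0,"gripper":3}]' 40
python3 - <<'E'
from h import *
o,a=state()
p=look(k=3)
plan([.53,.354,.08],101.7,step=2)
E
```

```text
t: 32.88
tcp_pos: [0.5166, 0.3606, 0.1284]
ee_rot: [[0.968, -0.131, -0.214], [0.214, -0.011, 0.977], [-0.131, -0.991, 0.017]]
ft_force: [0.5, -0.4, -0.3]
width: 0.351
t 32.88 tcp [0.5166 0.3606 0.1284] ang 102.35 deg q [ 0.4717  0.3757  1.5646  0.0511  1.3241 -1.3313] F [ 0.4687 -0.4078 -0.3054] w 0.351
0.83 [363.8 186.1] mid [0.4898 0.3981] yaw 10.7 [[0.5485382971832434, 0.3971533684962321], [0.43478229879941105, 0.375755935827621], [0.43107199891954034, 0.39793655495941016], [0.5448008326428319, 0.4214552064726187]]
0.65 [318.2 224.5] mid [0.5305 0.3643] yaw 12.6 [[0.4727658192798194, 0.3457404202320627], [0.4702966810323783, 0.35709229549806476], [0.5880879405233798, 0.38338010182021676], [0.5906813904365851, 0.37092840433021423]]
n 3 d [ 1.3074 -0.6093 -4.881 ] da -0.5680108403377631
{"offset":[0.59,1.56,-0.32],"yaw":0.19,"gripper":G},{"offset":[0.59,1.56,-0.32],"yaw":0.19,"gripper":G},{"offset":[0.59,1.56,-0.32],"yaw":0.19,"gripper":G},
```

```bash
python3 -m inch '[{"offset":[0.5,1.4,0],"yaw":0.2,"gripper":3},{"offset":[0.5,1.4,0],"yaw":0.2,"gripper":3},{"offset":[0.5,1.3,0],"yaw":0,"gripper":3},{"offset":[0.3,1.2,0],"yaw":0,"gripper":3},{"offset":[0,0,0],"yaw":0,"gripper":3},{"offset":[0,0,0],"yaw":0,"gripper":3}]' 40
python3 - <<'E'
from h import *
o,a=state()
p=look(k=3)
E
```

```text
t: 33.72
tcp_pos: [0.5285, 0.3599, 0.0684]
ee_rot: [[0.971, -0.133, -0.201], [0.201, -0.012, 0.98], [-0.133, -0.991, 0.015]]
ft_force: [1.4, 0.0, 0.3]
width: 0.35
t 33.73 tcp [0.5285 0.3599 0.0684] ang 101.58 deg q [ 0.4625  0.4623  1.5689  0.052   1.2358 -1.3316] F [1.3856 0.0216 0.3025] w 0.350
0.86 [388.6 182.7] mid [0.4915 0.3972] yaw 10.3 [[0.5515729484929482, 0.3950127964192139], [0.4352377957227799, 0.3738403449954137], [0.43153537218030286, 0.3977895545849398], [0.547851777754286, 0.42211624860786445]]
0.73 [324.4 231.6] mid [0.5322 0.3646] yaw 12.2 [[0.4748970621648141, 0.3460945056233011], [0.4723146751309149, 0.35873633517655756], [0.5894135576776562, 0.3840108603598624], [0.5921693513448822, 0.3697518069381034]]
```

```bash
python3 -m inch '[{"offset":[0.2,1.2,0.2],"yaw":0,"gripper":3},{"offset":[0.2,1.2,0.2],"yaw":0,"gripper":3},{"offset":[0.2,1.2,0],"yaw":0,"gripper":3},{"offset":[0.1,1,0],"yaw":0,"gripper":3},{"offset":[0,0,0],"yaw":0,"gripper":3},{"offset":[0,0,0],"yaw":0,"gripper":3}]' 40
python3 -m inch '[{"offset":[0,0,0],"yaw":0,"gripper":0},{"offset":[0,0,0],"yaw":0,"gripper":0},{"offset":[0,0,0],"yaw":0,"gripper":0},{"offset":[0,0,0],"yaw":0,"gripper":0}]' 40
```

```text
t: 34.58
tcp_pos: [0.5282, 0.3655, 0.0191]
ee_rot: [[0.97, -0.133, -0.201], [0.202, -0.012, 0.979], [-0.132, -0.991, 0.016]]
ft_force: [0.2, 0.2, 0.6]
width: 0.353
t: 35.08
tcp_pos: [0.5291, 0.3658, 0.0202]
ee_rot: [[0.971, -0.131, -0.201], [0.202, -0.011, 0.979], [-0.13, -0.991, 0.016]]
ft_force: [0.7, -0.5, -0.4]
width: 0.133
```

```bash
python3 -m inch '[{"offset":[-0.2,-1.5,0],"yaw":0,"gripper":0},{"offset":[-0.3,-2.5,0],"yaw":0,"gripper":0},{"offset":[-0.3,-2.5,0],"yaw":0,"gripper":0},{"offset":[-0.3,-2.5,0],"yaw":0,"gripper":0},{"offset":[-0.3,-2.5,0],"yaw":0,"gripper":0},{"offset":[-0.2,-1.5,0],"yaw":0,"gripper":0},{"offset":[0,0,0],"yaw":0,"gripper":0}]' 40
python3 -c "
from h import *
state();plan([.565,.06,.14],86.5,step=4)"
```

```text
t: 35.95
tcp_pos: [0.5314, 0.3643, 0.1611]
ee_rot: [[0.971, -0.127, -0.201], [0.202, -0.009, 0.979], [-0.126, -0.992, 0.017]]
ft_force: [-0.9, 0.0, -0.1]
width: 0.131
t 35.95 tcp [0.5314 0.3643 0.1611] ang 101.61 deg q [ 0.4663  0.3701  1.5072  0.0504  1.3825 -1.3206] F [-0.8614  0.019  -0.0882] w 0.131
n 8 d [  3.3597 -30.4297  -2.1076] da -15.112765517231907
{"offset":[-0.33,0.24,-3.81],"yaw":1.89,"gripper":G},{"offset":[-0.20,0.22,-3.82],"yaw":1.89,"gripper":G},{"offset":[-0.08,0.21,-3.83],"yaw":1.89,"gripper":G},{"offset":[0.05,0.19,-3.83],"yaw":1.89,"gripper":G},{"offset":[0.17,0.18,-3.83],"yaw":1.89,"gripper":G},{"offset":[0.30,0.16,-3.82],"yaw":1.89,"gripper":G},{"offset":[0.42,0.15,-3.81],"yaw":1.89,"gripper":G},{"offset":[0.55,0.13,-3.79],"yaw":1.89,"gripper":G},
```

```bash
python3 -m inch '[{"offset":[-0.3,0.2,-3.8],"yaw":1.9,"gripper":0},{"offset":[-0.2,0.2,-3.8],"yaw":1.9,"gripper":0},{"offset":[0,0.2,-3.8],"yaw":1.9,"gripper":0},{"offset":[0.1,0.2,-3.8],"yaw":1.9,"gripper":0},{"offset":[0.2,0.1,-3.8],"yaw":1.9,"gripper":0},{"offset":[0.4,0.1,-3.8],"yaw":1.9,"gripper":0},{"offset":[0.5,0.1,-3.8],"yaw":1.9,"gripper":0},{"offset":[0.6,0.1,-3.5],"yaw":1.8,"gripper":0},{"offset":[0,0,0],"yaw":0,"gripper":0},{"offset":[0,0,0],"yaw":0,"gripper":0}]' 40
python3 -c "
from h import *
state();plan([.565,.06,.078],86.5,step=1.5)"
```

```text
t: 37.2
tcp_pos: [0.5614, 0.0555, 0.1345]
ee_rot: [[0.987, -0.145, 0.065], [-0.067, -0.01, 0.998], [-0.144, -0.989, -0.02]]
ft_force: [-0.3, -0.1, -1.1]
width: 0.131
t 37.20 tcp [0.5614 0.0555 0.1345] ang 86.27 deg q [-0.0183  0.2596  1.703  -0.0131  1.3248 -1.5185] F [-0.3486 -0.1246 -1.1083] w 0.131
n 4 d [ 0.3614  0.4459 -5.653 ] da 0.22587720394653843
{"offset":[0.29,1.38,0.14],"yaw":-0.06,"gripper":G},{"offset":[0.29,1.38,0.14],"yaw":-0.06,"gripper":G},{"offset":[0.29,1.38,0.14],"yaw":-0.06,"gripper":G},{"offset":[0.29,1.38,0.14],"yaw":-0.06,"gripper":G},
```

```bash
python3 -m inch '[{"offset":[0.3,1.3,0.1],"yaw":0,"gripper":0},{"offset":[0.3,1.3,0.1],"yaw":0,"gripper":0},{"offset":[0.3,1.3,0.1],"yaw":0,"gripper":0},{"offset":[0.2,1.2,0],"yaw":0,"gripper":0},{"offset":[0,0,0],"yaw":0,"gripper":0},{"offset":[0,0,0],"yaw":0,"gripper":0}]' 40
for i in 1 2 3; do python3 -m inch '[{"offset":[0,0.3,0],"yaw":0,"gripper":0}]' 40 | egrep 'tcp|force|width'; done
```

```text
t: 37.95
tcp_pos: [0.5632, 0.0608, 0.0765]
ee_rot: [[0.987, -0.15, 0.06], [-0.062, -0.01, 0.998], [-0.149, -0.989, -0.019]]
ft_force: [0.3, 0.0, -0.2]
width: 0.131
tcp_pos: [0.5635, 0.0607, 0.0742]
ft_force: [-0.1, 0.6, -0.4]
width: 0.132
tcp_pos: [0.5634, 0.0606, 0.0715]
ft_force: [0.0, -0.1, -0.7]
width: 0.13
tcp_pos: [0.5632, 0.0605, 0.0688]
ft_force: [-0.8, 0.0, -0.1]
width: 0.129
```

```bash
for i in 1 2; do python3 -m inch '[{"offset":[0,0.15,0],"yaw":0,"gripper":0}]' 40 | egrep 'tcp|force|width'; done
```

```text
tcp_pos: [0.5629, 0.0604, 0.0672]
ft_force: [-2.0, 0.6, 2.8]
width: 0.131
tcp_pos: [0.5627, 0.0605, 0.067]
ft_force: [-4.5, -0.4, 9.5]
width: 0.131
```

```bash
python3 -m inch '[{"offset":[0,-0.1,0],"yaw":0,"gripper":3},{"offset":[0,0,0],"yaw":0,"gripper":3},{"offset":[0,0,0],"yaw":0,"gripper":3},{"offset":[-0.1,-1,0],"yaw":0,"gripper":3},{"offset":[-0.3,-2,0],"yaw":0,"gripper":3},{"offset":[-0.3,-2,0],"yaw":0,"gripper":3},{"offset":[-0.1,-1,0],"yaw":0,"gripper":3},{"offset":[0,0,-1.8],"yaw":0,"gripper":0},{"offset":[0,0,-1.8],"yaw":0,"gripper":0},{"offset":[0,0,-0.3],"yaw":0,"gripper":0},{"offset":[0,0,0],"yaw":0,"gripper":0}]' 40
python3 - <<'E'
from h import *
o,a=state()
p=look(z=.119,k=2)
E
```

```text
t: 39.95
tcp_pos: [0.562, 0.0189, 0.1343]
ee_rot: [[0.988, -0.144, 0.062], [-0.064, -0.01, 0.998], [-0.143, -0.989, -0.019]]
ft_force: [0.2, 0.5, 0.6]
width: 0.001
t 39.95 tcp [0.562  0.0189 0.1343] ang 86.45 deg q [-0.0785  0.2553  1.7086 -0.0221  1.3213 -1.5789] F [0.1522 0.5073 0.6274] w 0.001
0.92 [370.8 211.6] mid [0.5594 0.0557] yaw -4.3 [[0.6110152651676785, 0.04192423674924524], [0.5059196878159642, 0.04984266198791655], [0.507785331291538, 0.0685629670594407], [0.6129152536512641, 0.0624182293547713]]
0.81 [200.8 216.6] mid [ 0.552  -0.0663] yaw -3.9 [[0.5040243635779137, -0.0884305965600553], [0.5050607920751093, -0.03536155543083009], [0.5995663468013726, -0.04183159991728523], [0.5991764900274278, -0.09942556283787665]]
```

```bash
python3 -m inch '[{"offset":[0.2,1.8,0],"yaw":0,"gripper":0},{"offset":[0.2,1.8,0],"yaw":0,"gripper":0},{"offset":[0.2,1.7,0],"yaw":0,"gripper":0},{"offset":[0,0,0],"yaw":0,"gripper":0},{"offset":[0,0,1],"yaw":0,"gripper":0},{"offset":[0,0,0.8],"yaw":0,"gripper":0},{"offset":[0,0,0.6],"yaw":0,"gripper":0},{"offset":[0,0,0.6],"yaw":0,"gripper":0},{"offset":[0,0,0.6],"yaw":0,"gripper":0},{"offset":[0,0,0.6],"yaw":0,"gripper":0},{"offset":[0,0,0.6],"yaw":0,"gripper":0},{"offset":[0,0,0],"yaw":0,"gripper":0}]' 40
python3 - <<'E'
from h import *
o,a=state()
p=look(z=.067,k=2)
E
```

```text
t: 41.55
tcp_pos: [0.5632, 0.0718, 0.076]
ee_rot: [[0.988, -0.144, 0.059], [-0.061, -0.01, 0.998], [-0.144, -0.989, -0.018]]
ft_force: [-0.2, -0.5, -0.9]
width: 0.0
t 41.55 tcp [0.5632 0.0718 0.076 ] ang 86.64 deg q [ 0.0082  0.3355  1.7283 -0.0091  1.2228 -1.499 ] F [-0.2043 -0.5242 -0.9462] w 0.000
0.78 [ 95.8 236. ] mid [ 0.5635 -0.0881] yaw -3.1 [[0.5027829708615325, -0.1179667296675], [0.49925326487890853, -0.04749190246873032], [0.623000203295462, -0.05412680835522164], [0.6288158298865911, -0.1327474407920008]]
0.74 [364.3 209.2] mid [0.5591 0.1008] yaw -0.3 [[0.507809680943363, 0.07135152313319809], [0.5115068736963927, 0.13363722260499306], [0.6102836542136131, 0.1331510392947604], [0.6068992678613285, 0.06518978125532039]]
```

Flat at y ≈ +0.10. Now carrier 3, the displaced one.

```bash
python3 -m inch '[{"offset":[0,-3,0],"yaw":0,"gripper":3},{"offset":[0,-3,0],"yaw":0,"gripper":3},{"offset":[0,-2,0],"yaw":0,"gripper":3},{"offset":[0,0,0],"yaw":0,"gripper":3}]' 40
python3 -c "
from h import *
state();plan([.484,.39,.14],101,step=5)"
```

```text
t: 42.15
tcp_pos: [0.574, 0.0709, 0.156]
ee_rot: [[0.987, -0.147, 0.06], [-0.062, -0.01, 0.998], [-0.146, -0.989, -0.019]]
ft_force: [0.4, 0.1, -0.0]
width: 0.351
t 42.15 tcp [0.574  0.0709 0.156 ] ang 86.54 deg q [ 0.007   0.2672  1.6506 -0.0094  1.3718 -1.4995] F [ 0.4289  0.0588 -0.0134] w 0.351
n 7 d [-9.0022 31.9076 -1.6034] da 14.457613452527653
{"offset":[-1.52,0.37,4.48],"yaw":-2.07,"gripper":G},{"offset":[-1.36,0.34,4.53],"yaw":-2.07,"gripper":G},{"offset":[-1.20,0.32,4.58],"yaw":-2.07,"gripper":G},{"offset":[-1.03,0.29,4.62],"yaw":-2.07,"gripper":G},{"offset":[-0.87,0.27,4.65],"yaw":-2.07,"gripper":G},{"offset":[-0.70,0.24,4.68],"yaw":-2.07,"gripper":G},{"offset":[-0.54,0.22,4.71],"yaw":-2.07,"gripper":G},
```

```bash
python3 -m inch '[{"offset":[-1.5,0.4,4.5],"yaw":-2.1,"gripper":3},{"offset":[-1.4,0.3,4.5],"yaw":-2.1,"gripper":3},{"offset":[-1.2,0.3,4.6],"yaw":-2.1,"gripper":3},{"offset":[-1,0.3,4.6],"yaw":-2.1,"gripper":3},{"offset":[-0.9,0.3,4.6],"yaw":-2.1,"gripper":3},{"offset":[-0.7,0.2,4.6],"yaw":-2.1,"gripper":3},{"offset":[-0.5,0.2,4.4],"yaw":-2,"gripper":3},{"offset":[0,0,0],"yaw":0,"gripper":3},{"offset":[0,0,0],"yaw":0,"gripper":3}]' 40
python3 - <<'E'
from h import *
o,a=state()
p=look(k=3);save(p,"w13")
E
```

```text
t: 43.28
tcp_pos: [0.476, 0.3891, 0.1327]
ee_rot: [[0.968, -0.161, -0.193], [0.193, -0.018, 0.981], [-0.162, -0.987, 0.014]]
ft_force: [0.2, -1.3, 0.6]
width: 0.353
t 43.27 tcp [0.476  0.3891 0.1327] ang 101.12 deg q [ 0.5347  0.358   1.5825  0.0685  1.3503 -1.2513] F [ 0.2497 -1.3419  0.5799] w 0.353
0.83 [ 14.7 246.6] mid [0.5617 0.1376] yaw 1.5 [[0.6250707412431846, 0.12386320751194319], [0.5040950370447945, 0.1207017379180319], [0.4983367197580516, 0.15031667390771902], [0.6191085238834454, 0.15570694713831648]]
0.81 [328.7 229.9] mid [0.4894 0.4031] yaw 11.2 [[0.548730553887269, 0.4076722482606561], [0.43269309071546774, 0.3846547972357471], [0.4300720360045088, 0.39805408445303087], [0.546009847020951, 0.42209913384889164]]
```

View pics/w13.png

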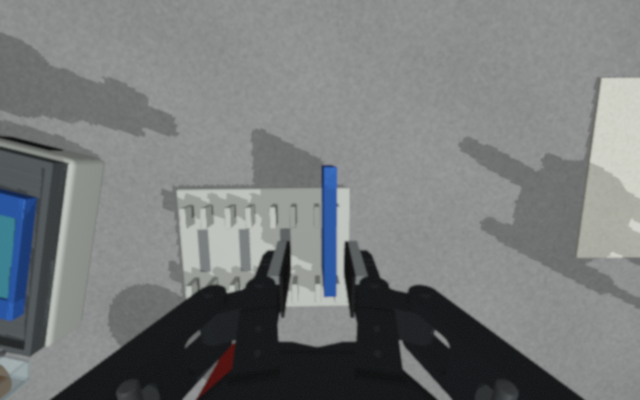

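```bash
python3 -m inch '[{"offset":[0.4,1.3,0.4],"yaw":0,"gripper":3},{"offset":[0.4,1.3,0.4],"yaw":0,"gripper":3},{"offset":[0.4,1.3,0.3],"yaw":0,"gripper":3},{"offset":[0.4,1.3,0],"yaw":0,"gripper":3},{"offset":[0,0,0],"yaw":0,"gripper":3},{"offset":[0,0,0],"yaw":0,"gripper":3}]' 40
python3 - <<'E'
from h import *
o,a=state()
p=look(k=3)
R=np.array(o["ee_rot"]);t=np.array(o["tcp_pos"]);print([proj(p,t-R[:,1]*k) for k in (0,.03,.06)])
E
```

```text
t: 44.12
tcp_pos: [0.4824, 0.3994, 0.0738]
ee_rot: [[0.969, -0.163, -0.187], [0.187, -0.018, 0.982], [-0.164, -0.986, 0.013]]
ft_force: [0.1, -0.1, 0.5]
width: 0.354
t 44.12 tcp [0.4824 0.3994 0.0738] ang 100.80 deg q [ 0.5427  0.4466  1.5831  0.0722  1.2629 -1.2447] F [ 0.0657 -0.1259  0.463 ] w 0.354
0.68 [318.5 239.6] mid [0.4905 0.4034] yaw 11.2 [[0.4337511780259229, 0.3866131939867605], [0.43159244345324904, 0.3979649679360892], [0.5471510142781556, 0.4207807863231604], [0.5494175762770859, 0.4082970322351309]]
[array([317.4779, 233.6954]), array([317.5953, 256.44  ]), array([317.7646, 289.2468])]
```

```bash
python3 -m inch '[{"offset":[0.3,1.3,0],"yaw":0,"gripper":3},{"offset":[0.3,1.3,0],"yaw":0,"gripper":3},{"offset":[0.3,1.3,0],"yaw":0,"gripper":3},{"offset":[0.1,1,0],"yaw":0,"gripper":3},{"offset":[0,0,0],"yaw":0,"gripper":3},{"offset":[0,0,0],"yaw":0,"gripper":3}]' 40
python3 -m inch '[{"offset":[0,0,0],"yaw":0,"gripper":0},{"offset":[0,0,0],"yaw":0,"gripper":0},{"offset":[0,0,0],"yaw":0,"gripper":0},{"offset":[0,0,0],"yaw":0,"gripper":0}]' 40
```

```text
t: 44.98
tcp_pos: [0.4842, 0.4005, 0.0206]
ee_rot: [[0.969, -0.163, -0.187], [0.187, -0.018, 0.982], [-0.163, -0.986, 0.013]]
ft_force: [0.1, 0.1, 0.3]
width: 0.354
t: 45.48
tcp_pos: [0.4849, 0.4011, 0.0218]
ee_rot: [[0.969, -0.161, -0.188], [0.187, -0.017, 0.982], [-0.161, -0.987, 0.014]]
ft_force: [-0.4, -0.5, -1.0]
width: 0.128
```

```bash
python3 -m inch '[{"offset":[-0.2,-1.5,0],"yaw":0,"gripper":0},{"offset":[-0.4,-2.5,0],"yaw":0,"gripper":0},{"offset":[-0.4,-2.5,0],"yaw":0,"gripper":0},{"offset":[-0.4,-2.5,0],"yaw":0,"gripper":0},{"offset":[-0.4,-2.5,0],"yaw":0,"gripper":0},{"offset":[-0.3,-1.5,0],"yaw":0,"gripper":0},{"offset":[0,0,0],"yaw":0,"gripper":0}]' 40
python3 -c "
from h import *
state();plan([.557,-.033,.14],86.5,step=4)"
```

```text
t: 46.35
tcp_pos: [0.4868, 0.399, 0.1637]
ee_rot: [[0.97, -0.157, -0.188], [0.188, -0.017, 0.982], [-0.157, -0.987, 0.013]]
ft_force: [0.1, 0.6, -1.1]
width: 0.13
t 46.35 tcp [0.4868 0.399  0.1637] ang 100.84 deg q [ 0.5398  0.3544  1.5254  0.0671  1.4062 -1.237 ] F [ 0.1225  0.6001 -1.1153] w 0.130
n 11 d [  7.0202 -43.1953  -2.3722] da -14.33842039267725
{"offset":[-0.08,0.18,-3.98],"yaw":1.30,"gripper":G},{"offset":[0.00,0.16,-3.98],"yaw":1.30,"gripper":G},{"offset":[0.09,0.15,-3.98],"yaw":1.30,"gripper":G},{"offset":[0.18,0.14,-3.98],"yaw":1.30,"gripper":G},{"offset":[0.27,0.12,-3.97],"yaw":1.30,"gripper":G},{"offset":[0.36,0.11,-3.97],"yaw":1.30,"gripper":G},{"offset":[0.45,0.09,-3.96],"yaw":1.30,"gripper":G},{"offset":[0.54,0.08,-3.95],"yaw":1.30,"gripper":G},{"offset":[0.63,0.07,-3.93],"yaw":1.30,"gripper":G},{"offset":[0.72,0.05,-3.92],"yaw":1.30,"gripper":G},{"offset":[0.80,0.04,-3.90],"yaw":1.30,"gripper":G},
```

```bash
python3 -m inch '[{"offset":[-0.1,0.1,-4],"yaw":1.3,"gripper":0},{"offset":[0,0.1,-4],"yaw":1.3,"gripper":0},{"offset":[0.1,0.1,-4],"yaw":1.3,"gripper":0},{"offset":[0.2,0.1,-4],"yaw":1.3,"gripper":0},{"offset":[0.3,0.1,-4],"yaw":1.3,"gripper":0},{"offset":[0.4,0.1,-4],"yaw":1.3,"gripper":0},{"offset":[0.5,0.1,-4],"yaw":1.3,"gripper":0},{"offset":[0.6,0.1,-4],"yaw":1.3,"gripper":0},{"offset":[0.7,0,-4],"yaw":1.3,"gripper":0},{"offset":[0.8,0,-3.9],"yaw":1.3,"gripper":0},{"offset":[0.9,0,-3],"yaw":1.3,"gripper":0},{"offset":[0,0,0],"yaw":0,"gripper":0}]' 40
python3 -m inch '[{"offset":[0,0,0],"yaw":0,"gripper":0}]'
python3 -c "
from h import *
state();plan([.557,-.033,.08],86.5,step=1.5)"
```

```text
t: 47.85
tcp_pos: [0.5543, -0.0416, 0.1366]
ee_rot: [[0.982, -0.179, 0.062], [-0.067, -0.02, 0.998], [-0.177, -0.984, -0.032]]
ft_force: [0.3, -0.2, -1.6]
width: 0.128
t: 47.98
tcp_pos: [0.5534, -0.0411, 0.1356]
ee_rot: [[0.981, -0.181, 0.063], [-0.067, -0.019, 0.998], [-0.179, -0.983, -0.031]]
ft_force: [-0.1, -0.6, -1.7]
width: 0.132
t 47.98 tcp [ 0.5534 -0.0411  0.1356] ang 86.41 deg q [-0.1705  0.2646  1.6986 -0.0511  1.355  -1.6604] F [-0.1241 -0.5878 -1.7075] w 0.132
n 4 d [ 0.3611  0.8077 -5.563 ] da 0.09249719342767548
{"offset":[0.32,1.35,0.25],"yaw":-0.02,"gripper":G},{"offset":[0.32,1.35,0.25],"yaw":-0.02,"gripper":G},{"offset":[0.32,1.35,0.25],"yaw":-0.02,"gripper":G},{"offset":[0.32,1.35,0.25],"yaw":-0.02,"gripper":G},
```

```bash
python3 -m inch '[{"offset":[0.3,1.3,0.2],"yaw":0,"gripper":0},{"offset":[0.3,1.3,0.2],"yaw":0,"gripper":0},{"offset":[0.3,1.3,0.2],"yaw":0,"gripper":0},{"offset":[0.3,1.2,0.1],"yaw":0,"gripper":0},{"offset":[0,0,0],"yaw":0,"gripper":0},{"offset":[0,0,0],"yaw":0,"gripper":0}]' 40
for i in 1 2 3; do python3 -m inch '[{"offset":[0,0.25,0],"yaw":0,"gripper":0}]' 40 | egrep 'tcp|force|width'; done
```

```text
t: 48.72
tcp_pos: [0.5543, -0.0318, 0.0773]
ee_rot: [[0.981, -0.185, 0.058], [-0.062, -0.019, 0.998], [-0.184, -0.982, -0.03]]
ft_force: [-0.0, -0.6, -0.5]
width: 0.135
tcp_pos: [0.5545, -0.032, 0.0754]
ft_force: [-0.1, 0.2, -0.7]
width: 0.13
tcp_pos: [0.5545, -0.0322, 0.0733]
ft_force: [0.0, -1.2, -1.2]
width: 0.13
tcp_pos: [0.5543, -0.0324, 0.0711]
ft_force: [-0.3, -0.7, -1.2]
width: 0.131
```

```bash
for i in 1 2; do python3 -m inch '[{"offset":[0,0.15,0],"yaw":0,"gripper":0}]' 40 | egrep 'tcp|force|width'; done
```

```text
tcp_pos: [0.554, -0.0325, 0.0695]
ft_force: [-0.9, -0.4, -0.5]
width: 0.128
tcp_pos: [0.5537, -0.0326, 0.0686]
ft_force: [-2.6, -0.5, 5.8]
width: 0.132
```

```bash
python3 -m inch '[{"offset":[0,0,0],"yaw":0,"gripper":3},{"offset":[0,0,0],"yaw":0,"gripper":3},{"offset":[0,0,0],"yaw":0,"gripper":3},{"offset":[-0.2,-1,0],"yaw":0,"gripper":3},{"offset":[-0.3,-2,0],"yaw":0,"gripper":3},{"offset":[-0.3,-2,0],"yaw":0,"gripper":3},{"offset":[-0.2,-1,0],"yaw":0,"gripper":3},{"offset":[0,0,-1.8],"yaw":0,"gripper":0},{"offset":[0,0,-1.8],"yaw":0,"gripper":0},{"offset":[0,0,-0.3],"yaw":0,"gripper":0},{"offset":[0,0,0],"yaw":0,"gripper":0}]' 40
python3 - <<'E'
from h import *
o,a=state()
p=look(z=.119,k=3)
E
```

```text
t: 50.72
tcp_pos: [0.5531, -0.0735, 0.1359]
ee_rot: [[0.982, -0.18, 0.06], [-0.064, -0.02, 0.998], [-0.178, -0.984, -0.031]]
ft_force: [0.6, -0.5, 0.2]
width: 0.0
t 50.73 tcp [ 0.5531 -0.0735  0.1359] ang 86.58 deg q [-0.2224  0.268   1.6936 -0.0607  1.3524 -1.7124] F [ 0.5727 -0.4832  0.1687] w 0.000
0.89 [368.9 219.1] mid [ 0.5519 -0.0368] yaw -2.9 [[0.6009884968679042, -0.049017240151756084], [0.5015187929336445, -0.043948099174070915], [0.5028351462402615, -0.025314897015317354], [0.6020963335300892, -0.02908395943804254]]
0.69 [510.  218.1] mid [0.5556 0.0621] yaw -3.9 [[0.6002994597316458, 0.03100746850665763], [0.5031987121692569, 0.037618227848575894], [0.5109970409598957, 0.09124370986668026], [0.6080679475836324, 0.08834404141900198]]
0.68 [295.6 208.1] mid [ 0.5509 -0.0865] yaw -3.0 [[0.5026366198203188, -0.10782679226276246], [0.5056009217919475, -0.058812046076830396], [0.5988010976895198, -0.06361927578512644], [0.596408587582083, -0.11585799551900317]]
```

```bash
python3 -m inch '[{"offset":[0.2,1.8,0],"yaw":0,"gripper":0},{"offset":[0.3,1.8,0],"yaw":0,"gripper":0},{"offset":[0.3,1.8,0],"yaw":0,"gripper":0},{"offset":[0,0,0],"yaw":0,"gripper":0},{"offset":[0,0,1],"yaw":0,"gripper":0},{"offset":[0,0,0.8],"yaw":0,"gripper":0},{"offset":[0,0,0.6],"yaw":0,"gripper":0},{"offset":[0,0,0.6],"yaw":0,"gripper":0},{"offset":[0,0,0.6],"yaw":0,"gripper":0},{"offset":[0,0,0.6],"yaw":0,"gripper":0},{"offset":[0,0,0.6],"yaw":0,"gripper":0},{"offset":[0,0,0],"yaw":0,"gripper":0}]' 40
python3 -m inch '[{"offset":[-0.2,-2,0],"yaw":0,"gripper":0},{"offset":[-0.3,-3,0],"yaw":0,"gripper":0},{"offset":[-0.3,-3,0],"yaw":0,"gripper":0},{"offset":[-0.3,-3,0],"yaw":0,"gripper":0},{"offset":[0,0,0],"yaw":0,"gripper":0}]' 40
python3 - <<'E'
from h import *
o,a=state()
p=look(z=.067,k=3);save(p,"w14")
E
```

```text
t: 52.32
tcp_pos: [0.5541, -0.0213, 0.0757]
ee_rot: [[0.982, -0.18, 0.056], [-0.061, -0.02, 0.998], [-0.179, -0.983, -0.03]]
ft_force: [0.4, 0.2, -0.1]
width: -0.0
t: 52.95
tcp_pos: [0.5649, -0.0196, 0.1948]
ee_rot: [[0.983, -0.176, 0.058], [-0.062, -0.021, 0.998], [-0.174, -0.984, -0.031]]
ft_force: [-0.3, -0.6, 0.2]
width: -0.0
t 52.95 tcp [ 0.5649 -0.0196  0.1948] ang 86.70 deg q [-0.1329  0.2249  1.6293 -0.044   1.4599 -1.6346] F [-0.2986 -0.6256  0.2015] w -0.000
0.74 [257.  204.9] mid [ 0.5637 -0.0907] yaw -2.1 [[0.5027194149436119, -0.12054239091487849], [0.5042290954142505, -0.054769075230505504], [0.6243275265912904, -0.05912802108969562], [0.6237049822368355, -0.1285558165211366]]
0.65 [342.9 200.3] mid [0.5636 0.0068] yaw -1.7 [[0.5024111755455558, -0.022220734760488824], [0.5061954119612, 0.04114694026370057], [0.6244105214223026, 0.037594001235240274], [0.6212176374461876, -0.029258395478661867]]
0.56 [428.8 199.5] mid [0.5692 0.0971] yaw -4.2 [[0.6259946366260127, 0.05825284170964677], [0.5048515370444061, 0.06707547218857493], [0.512475411141029, 0.13406258175498187], [0.6333893683439362, 0.129050563023758]]
```

All three lie flat and apart (centres y ≈ −0.091, 0.007, 0.097; widths about 66 mm). My picture viewing allowance is used up, so I go on by numbers. Next I find the handle and rise to it.

```bash
python3 -m inch '[{"offset":[-0.3,-3,0],"yaw":10,"gripper":2},{"offset":[-0.5,-3,0],"yaw":10,"gripper":2},{"offset":[-0.5,-3,0],"yaw":10,"gripper":2},{"offset":[-0.4,-3,0.2],"yaw":10,"gripper":2},{"offset":[0,0,0],"yaw":10,"gripper":2},{"offset":[0,0,0],"yaw":10,"gripper":2},{"offset":[0,0,0],"yaw":10,"gripper":2},{"offset":[0,0,0],"yaw":10,"gripper":2},{"offset":[0,0,0],"yaw":10,"gripper":2},{"offset":[0,0,0],"yaw":0,"gripper":2}]' 40
python3 - <<'E'
from h import *
o,a=state()
for n in ("scene","top","wrist"):
    p=arm.capture(n)
    for r in arm.place_of(p,"hood_handle")[:2]: print(n,r["confidence"],r["uv"],atz(p,r["uv"],.291))
plan([.690,-.001,.31],-3.7,step=3)
E
```

```text
t: 54.3
tcp_pos: [0.5598, -0.0093, 0.2952]
ee_rot: [[-0.108, -0.219, 0.97], [-0.993, -0.015, -0.114], [0.039, -0.976, -0.216]]
ft_force: [-1.4, 0.8, -0.6]
width: 0.235
t 54.30 tcp [ 0.5598 -0.0093  0.2952] ang -6.68 deg q [-0.1177  0.1793  1.5002 -0.0407  1.6796 -0.0056] F [-1.4392  0.8254 -0.6   ] w 0.235
scene 0.8 [359.2, 179.5] [0.684  0.0098 0.291 ]
wrist 0.65 [547.4, 214.9] [ 0.6931 -0.0012  0.291 ]
wrist 0.59 [350.5, 77.3] [0.5896 0.0833 0.291 ]
n 5 d [12.9284  0.8298  1.3052] da 3.010300171334393
{"offset":[-0.43,-0.82,2.43],"yaw":-0.60,"gripper":G},{"offset":[-0.41,-0.82,2.44],"yaw":-0.60,"gripper":G},{"offset":[-0.38,-0.81,2.44],"yaw":-0.60,"gripper":G},{"offset":[-0.35,-0.81,2.45],"yaw":-0.60,"gripper":G},{"offset":[-0.33,-0.81,2.45],"yaw":-0.60,"gripper":G},
```

```bash
python3 -m inch '[{"offset":[-0.4,-0.9,2.4],"yaw":-0.6,"gripper":2},{"offset":[-0.4,-0.9,2.4],"yaw":-0.6,"gripper":2},{"offset":[-0.4,-0.9,2.4],"yaw":-0.6,"gripper":2},{"offset":[-0.3,-0.8,2.4],"yaw":-0.6,"gripper":2},{"offset":[-0.3,-0.8,2.2],"yaw":-0.6,"gripper":2},{"offset":[0,0,0],"yaw":0,"gripper":2},{"offset":[0,0,0],"yaw":0,"gripper":2}]' 40
python3 - <<'E'
from h import *
o,a=state();R=np.array(o["ee_rot"]);t=np.array(o["tcp_pos"])
B=[]
for n in ("scene","top","wrist"):
    p=arm.capture(n)
    for r in arm.place_of(p,"hood_handle")[:2]: print(n,r["confidence"],r["uv"],atz(p,r["uv"],.291))
    if n=="wrist": 
        print([proj(p,t-R[:,1]*k) for k in (0,.03,.06)]);save(p,"w15")
        im=p["color"].astype(int);
        # white bar profile along rows
        for v in (120,140,160,180,200,215): 
            row=im[v,200:440];br=np.where((row.min(1)>190))[0]+200;print(v,br.min() if len(br) else None,br.max() if len(br) else None,len(br))
E
```

```text
t: 55.48
tcp_pos: [0.6893, -0.0013, 0.3141]
ee_rot: [[-0.051, -0.215, 0.975], [-0.998, -0.016, -0.055], [0.027, -0.976, -0.214]]
ft_force: [1.0, -0.0, 0.7]
width: 0.234
t 55.48 tcp [ 0.6893 -0.0013  0.3141] ang -3.24 deg q [-0.087   0.4564  1.1176 -0.035   1.7825 -0.0371] F [ 0.9785 -0.0387  0.6918] w 0.234
scene 0.84 [356.6, 182.3] [ 0.6929 -0.0012  0.291 ]
top 0.58 [278.1, 121.0] [0.694  0.0044 0.291 ]
wrist 0.76 [331.5, 222.0] [ 0.6955 -0.0027  0.291 ]
wrist 0.42 [369.3, 288.7] [ 0.7231 -0.0581  0.291 ]
[array([316.4994, 233.6835]), array([316.5003, 256.3343]), array([316.5017, 288.9924])]
120 346 349 4
140 335 348 11
160 322 348 13
180 328 347 9
200 328 346 9
215 328 345 8
```

```bash
python3 -m inch '[{"offset":[0,1,0.5],"yaw":0,"gripper":2},{"offset":[0,1,0.5],"yaw":0,"gripper":2},{"offset":[0,0,0],"yaw":0,"gripper":2},{"offset":[0,0,0],"yaw":0,"gripper":2}]' 40
python3 - <<'E'
from h import *
o,a=state();R=np.array(o["ee_rot"]);t=np.array(o["tcp_pos"])
p=arm.capture("wrist")
print([proj(p,t-R[:,1]*k) for k in (0,.03,.06)]);save(p,"w15")
for r in arm.place_of(p,"hood_handle")[:2]: print(r["confidence"],r["uv"],atz(p,r["uv"],.29))
im=p["color"].astype(int)
for v in (140,160,180,200,215,230): 
    row=im[v,270:380].min(1);print(v,row[::3].tolist())
b=np.array([.694,0,.290]);print(R.T@(b+.049*R[:,1]-t)*100)
E
```

```text
t: 56.28
tcp_pos: [0.6945, -0.0023, 0.2905]
ee_rot: [[-0.051, -0.216, 0.975], [-0.998, -0.015, -0.056], [0.027, -0.976, -0.215]]
ft_force: [0.5, -1.1, -0.4]
width: 0.234
t 56.27 tcp [ 0.6945 -0.0023  0.2905] ang -3.27 deg q [-0.0877  0.4759  1.1333 -0.0348  1.7478 -0.0362] F [ 0.4801 -1.0908 -0.3945] w 0.234
[array([316.1654, 233.9141]), array([316.0747, 256.6487]), array([315.9437, 289.4479])]
0.9 [317.2, 232.7] [ 0.6951 -0.0016  0.29  ]
140 [50, 49, 48, 47, 48, 50, 50, 49, 51, 52, 54, 126, 148, 148, 148, 147, 140, 139, 140, 145, 180, 188, 198, 167, 150, 138, 152, 151, 152, 153, 152, 150, 149, 149, 150, 152, 148]
160 [53, 52, 51, 51, 49, 47, 49, 52, 56, 55, 56, 117, 170, 185, 171, 159, 161, 161, 149, 143, 192, 191, 197, 159, 150, 139, 149, 152, 149, 151, 152, 149, 151, 151, 148, 124, 115]
180 [62, 63, 59, 59, 55, 54, 55, 57, 56, 54, 55, 118, 147, 164, 190, 196, 188, 167, 137, 153, 181, 194, 195, 154, 144, 144, 150, 149, 147, 149, 150, 146, 147, 123, 117, 117, 117]
200 [44, 42, 43, 44, 46, 49, 52, 57, 63, 66, 71, 120, 142, 162, 189, 195, 188, 166, 137, 159, 180, 196, 191, 150, 137, 143, 146, 147, 145, 145, 147, 148, 150, 135, 116, 115, 116]
215 [70, 72, 71, 72, 72, 72, 71, 72, 59, 49, 49, 100, 125, 159, 189, 195, 188, 165, 145, 163, 175, 196, 183, 151, 135, 147, 148, 149, 148, 149, 150, 147, 148, 123, 116, 117, 118]
230 [70, 72, 70, 71, 73, 72, 72, 72, 69, 51, 49, 93, 123, 155, 188, 195, 187, 162, 157, 167, 176, 197, 177, 148, 150, 142, 146, 148, 149, 150, 148, 150, 151, 154, 151, 152, 151]
[-0.2269  4.9579 -0.0461]
```

The bar is centred at column 315. I'll descend along the tool axis and grip.

```bash
python3 -m inch '[{"offset":[0,1.2,0],"yaw":0,"gripper":2},{"offset":[0,1.2,0],"yaw":0,"gripper":2},{"offset":[0,1.2,0],"yaw":0,"gripper":2},{"offset":[0,1,0],"yaw":0,"gripper":2},{"offset":[0,0,0],"yaw":0,"gripper":2},{"offset":[0,0,0],"yaw":0,"gripper":2}]' 40
python3 -m inch '[{"offset":[0,0,0],"yaw":0,"gripper":0},{"offset":[0,0,0],"yaw":0,"gripper":0},{"offset":[0,0,0],"yaw":0,"gripper":0},{"offset":[0,0,0],"yaw":0,"gripper":0}]' 40
```

```text
t: 57.12
tcp_pos: [0.6833, -0.003, 0.242]
ee_rot: [[-0.051, -0.217, 0.975], [-0.998, -0.015, -0.056], [0.027, -0.976, -0.216]]
ft_force: [0.3, -0.1, -0.2]
width: 0.236
t: 57.62
tcp_pos: [0.6834, -0.003, 0.2423]
ee_rot: [[-0.051, -0.217, 0.975], [-0.998, -0.015, -0.056], [0.027, -0.976, -0.216]]
ft_force: [-0.6, 0.1, -1.2]
width: 0.102
```

Held (0.102). Closing along the arc.

```bash
python3 -m inch '[{"offset":[0,0.3,-2.2],"yaw":0,"gripper":0},{"offset":[0,0.5,-2.2],"yaw":0,"gripper":0},{"offset":[0,0.7,-2.1],"yaw":0,"gripper":0}]' 50
cat >> h.py <<'E'
def arc(n=4,st=.1,toff=.049,end=.062):
    """hood closing: estimate hood angle from grasp point, print next tool offsets"""
    o=arm.get_obs();R=np.array(o["ee_rot"]);t=np.array(o["tcp_pos"]);g=t-toff*R[:,1]
    ax=np.array([.998,-.061]);hx=np.array([.565,.006])+.098*ax
    u=(g[:2]-hx)@ax;w=g[2]-.066;f=np.arctan2(w,-u);print("phi",f,"theta",f-.062,"r",np.hypot(u,w),"F",np.array(o["ft_force"]),"w",o["width"],"ytool",R[:,1])
    P=np.array([u,w])
    for i in range(n):
        f=max(f-st,end);Q=.2264*np.array([-np.cos(f),np.sin(f)]);d=(Q-P)*100;P=Q
        D=np.array([*(ax*d[0]),d[1]]);print(R.T@D)
E
python3 -c "
from h import *
arc()"
```

```text
t: 58.0
tcp_pos: [0.6234, 0.0007, 0.2437]
ee_rot: [[-0.051, -0.196, 0.979], [-0.998, -0.015, -0.055], [0.026, -0.98, -0.195]]
ft_force: [3.3, -0.3, -1.8]
width: 0.094
phi 1.4395028639266185 theta 1.3775028639266185 r 0.2277064376803023 F [ 3.3133 -0.3284 -1.8322] w 0.09376805412832721 ytool [-0.1964 -0.015  -0.9804]
[-0.035  0.958 -2.061]
[-0.0369  1.0401 -2.0092]
[-0.0417  1.2355 -1.8953]
[-0.0461  1.4185 -1.7624]
```

```bash
python3 -m inch '[{"offset":[0,0.9,-2.1],"yaw":0,"gripper":0},{"offset":[0,1.1,-2],"yaw":0,"gripper":0},{"offset":[0,1.2,-1.9],"yaw":0,"gripper":0},{"offset":[0,1.4,-1.8],"yaw":0,"gripper":0}]' 50
python3 -c "
from h import *
arc()"
```

```text
t: 58.5
tcp_pos: [0.547, 0.0054, 0.2193]
ee_rot: [[-0.052, -0.165, 0.985], [-0.998, -0.014, -0.055], [0.023, -0.986, -0.164]]
ft_force: [3.0, 1.0, 0.0]
width: 0.096
phi 1.0793298279690797 theta 1.0173298279690797 r 0.22866085590516405 F [2.9913 0.9542 0.0069] w 0.09614467746528603 ytool [-0.1646 -0.0139 -0.9863]
[-0.0477  1.6464 -1.5843]
[-0.0473  1.6318 -1.567 ]
[-0.05    1.7801 -1.3962]
[-0.0521  1.9106 -1.2115]
```

```bash
python3 -m inch '[{"offset":[0,1.6,-1.6],"yaw":0,"gripper":0},{"offset":[0,1.7,-1.5],"yaw":0,"gripper":0},{"offset":[0,1.8,-1.4],"yaw":0,"gripper":0},{"offset":[0,1.9,-1.2],"yaw":0,"gripper":0}]' 50
python3 -c "
from h import *
arc()"
```

```text
t: 59.0
tcp_pos: [0.485, 0.0092, 0.1681]
ee_rot: [[-0.053, -0.144, 0.988], [-0.998, -0.012, -0.055], [0.019, -0.99, -0.143]]
ft_force: [-2.8, 1.6, 5.6]
width: 0.093
phi 0.7218073853135365 theta 0.6598073853135364 r 0.22784106612726646 F [-2.7891  1.5542  5.6123] w 0.09311037885540784 ytool [-0.1439 -0.0116 -0.9895]
[-0.047   2.0328 -1.0197]
[-0.047   2.0581 -0.9396]
[-0.0476  2.1417 -0.7294]
[-0.0477  2.2038 -0.5119]
```

```bash
python3 -m inch '[{"offset":[0,2,-1],"yaw":0,"gripper":0},{"offset":[0,2.1,-0.9],"yaw":0,"gripper":0},{"offset":[0,2.1,-0.7],"yaw":0,"gripper":0},{"offset":[0,2.2,-0.5],"yaw":0,"gripper":0}]' 50
python3 -c "
from h import *
arc()"
```

```text
t: 59.5
tcp_pos: [0.4418, 0.012, 0.0944]
ee_rot: [[-0.054, -0.14, 0.989], [-0.998, -0.009, -0.055], [0.016, -0.99, -0.14]]
ft_force: [-0.6, 1.3, 2.2]
width: 0.095
phi 0.34429299055624496 theta 0.28229299055624496 r 0.2278203279075215 F [-0.6192  1.2644  2.2377] w 0.09453948144698943 ytool [-0.1405 -0.0087 -0.99  ]
[-0.0401  2.2647 -0.2081]
[-0.0395  2.2594 -0.1222]
[-0.0317  1.861   0.0691]
[0. 0. 0.]
```

```bash
python3 -m inch '[{"offset":[0,2.2,-0.2],"yaw":0,"gripper":0},{"offset":[0,2,-0.1],"yaw":0,"gripper":0},{"offset":[0,1.2,0],"yaw":0,"gripper":0}]' 50
for i in 1 2 3; do python3 -m inch '[{"offset":[0,0.4,0],"yaw":0,"gripper":0}]' 50 | egrep 'tcp|force'; done
python3 -c "
from h import *
arc(1)"
```

```text
t: 59.88
tcp_pos: [0.4291, 0.0129, 0.0416]
ee_rot: [[-0.054, -0.143, 0.988], [-0.998, -0.007, -0.056], [0.015, -0.99, -0.143]]
ft_force: [-3.2, 1.1, 3.1]
width: 0.096
tcp_pos: [0.4287, 0.0129, 0.0378]
ft_force: [-3.2, 1.4, 3.0]
tcp_pos: [0.4282, 0.0129, 0.0341]
ft_force: [-1.1, 1.4, 0.8]
tcp_pos: [0.428, 0.0129, 0.0303]
ft_force: [-1.1, 1.3, 1.5]
phi 0.05603921552116947 theta -0.0059607844788305275 r 0.2285563895816818 F [-1.0997  1.3126  1.5335] w 0.09532010334439735 ytool [-0.143  -0.0065 -0.9897]
[ 0.0033 -0.1531  0.2035]
```

```bash
for i in 1 2 3 4; do python3 -m inch '[{"offset":[0,0.2,0],"yaw":0,"gripper":0}]' 50 | egrep 'tcp|force'; done
```

```text
tcp_pos: [0.4278, 0.013, 0.0284]
ft_force: [-1.1, 0.7, 3.7]
tcp_pos: [0.4278, 0.0129, 0.0281]
ft_force: [-7.2, 2.6, 21.5]
tcp_pos: [0.4278, 0.0129, 0.0282]
ft_force: [-6.3, 1.1, 15.0]
tcp_pos: [0.4277, 0.013, 0.0282]
ft_force: [-5.5, 0.5, 13.1]
```

The hood is on its stop (force rose to 15–20 N). I'll release, rise, check it, and get the ring position.

```bash
python3 -m inch '[{"offset":[0,0,0],"yaw":0,"gripper":2.2},{"offset":[0,0,0],"yaw":0,"gripper":2.2},{"offset":[0,0,0],"yaw":0,"gripper":2.2},{"offset":[0,-1,0],"yaw":0,"gripper":2.2},{"offset":[0,-2,0],"yaw":0,"gripper":2.2},{"offset":[0,-3,0],"yaw":0,"gripper":2.2},{"offset":[0,-3,0],"yaw":0,"gripper":2.2},{"offset":[0,-3,0],"yaw":0,"gripper":2.2},{"offset":[0,-3,0],"yaw":0,"gripper":2.2},{"offset":[0,0,0],"yaw":0,"gripper":2.2}]' 40
python3 - <<'E'
from h import *
o,a=state()
for n in ("scene","top"):
    p=arm.capture(n);save(p,n+"9")
    for r in arm.place_of(p,"hood_handle")[:1]: print(n,r["confidence"],atz(p,r["uv"],.08))
    for nm,z in (("ring_grip",.071),("controller",0),("temp_mark",.107)):
        for r in arm.place_of(p,nm)[:3]: print(n,nm,round(r["confidence"],2),atz(p,r["uv"],z))
E
```

```text
t: 62.0
tcp_pos: [0.4524, 0.013, 0.1842]
ee_rot: [[-0.054, -0.141, 0.989], [-0.998, -0.008, -0.055], [0.016, -0.99, -0.14]]
ft_force: [0.2, 0.7, -0.2]
width: 0.254
t 62.00 tcp [0.4524 0.013  0.1842] ang -3.20 deg q [-0.109  -0.0328  1.9256 -0.024   1.3886 -0.0482] F [ 0.221   0.7005 -0.1811] w 0.254
scene 0.94 [0.4387 0.0171 0.08  ]
scene ring_grip 0.73 [ 0.5113 -0.587   0.071 ]
scene ring_grip 0.57 [ 0.2797 -0.3482  0.071 ]
scene ring_grip 0.46 [ 0.5614 -0.3497  0.071 ]
scene controller 0.89 [ 0.5212 -0.5825  0.    ]
scene controller 0.87 [ 0.4932 -0.3533  0.    ]
scene controller 0.63 [ 0.2801 -0.3703  0.    ]
scene temp_mark 0.58 [ 0.517  -0.5743  0.107 ]
scene temp_mark 0.53 [ 0.5019 -0.3709  0.107 ]
scene temp_mark 0.46 [ 0.2704 -0.3317  0.107 ]
top 0.58 [0.4362 0.0183 0.08  ]
top ring_grip 0.84 [ 0.2601 -0.3548  0.071 ]
top ring_grip 0.55 [ 0.5006 -0.3712  0.071 ]
top ring_grip 0.5 [ 0.5206 -0.5875  0.071 ]
top controller 0.92 [ 0.5208 -0.5854  0.    ]
top controller 0.85 [ 0.5035 -0.3746  0.    ]
top controller 0.4 [0.6867 0.3541 0.    ]
top temp_mark 0.66 [ 0.498 -0.375  0.107]
top temp_mark 0.66 [ 0.5099 -0.5622  0.107 ]
top temp_mark 0.64 [ 0.4964 -0.3356  0.107 ]
```

The handle is back where it was at the start, so the hood is shut. Next I transfer towards the knob, with a rotation of −67° so a long clockwise sweep is available.

```bash
python3 -c "
from h import *
plan([.50,-.36,.20],64,step=5)"
```

```text
n 8 d [  5.0847 -37.3365   1.9731] da 67.20380329271069
{"offset":[4.63,-0.30,0.85],"yaw":-8.40,"gripper":G},{"offset":[4.71,-0.20,0.17],"yaw":-8.40,"gripper":G},{"offset":[4.69,-0.10,-0.51],"yaw":-8.40,"gripper":G},{"offset":[4.57,0.00,-1.18],"yaw":-8.40,"gripper":G},{"offset":[4.35,0.09,-1.83],"yaw":-8.40,"gripper":G},{"offset":[4.03,0.18,-2.44],"yaw":-8.40,"gripper":G},{"offset":[3.63,0.26,-3.00],"yaw":-8.40,"gripper":G},{"offset":[3.16,0.33,-3.49],"yaw":-8.40,"gripper":G},
```

```bash
python3 -m inch '[{"offset":[4.6,-0.3,0.8],"yaw":-8.4,"gripper":8.5},{"offset":[4.7,-0.2,0.2],"yaw":-8.4,"gripper":8.5},{"offset":[4.7,-0.1,-0.5],"yaw":-8.4,"gripper":8.5},{"offset":[4.6,0,-1.2],"yaw":-8.4,"gripper":8.5},{"offset":[4.4,0.1,-1.8],"yaw":-8.4,"gripper":8.5},{"offset":[4,0.2,-2.4],"yaw":-8.4,"gripper":8.5},{"offset":[3.6,0.2,-3],"yaw":-8.4,"gripper":8.5},{"offset":[3,0.3,-3.2],"yaw":-8.4,"gripper":8.5},{"offset":[0,0,0],"yaw":0,"gripper":8.5},{"offset":[0,0,0],"yaw":0,"gripper":8.5}]' 30
cat >> h.py <<'E'
def ring():
    p=arm.capture("wrist");g=p["color"].max(2)
    for r in arm.place_of(p,"ring_grip")[:2]: print("net ring",r["confidence"],np.array(r["uv"]),atz(p,r["uv"],.071))
    for r in arm.place_of(p,"temp_mark")[:1]: print("net mark",r["confidence"],np.array(r["uv"]),atz(p,r["uv"],.107))
    for r in arm.outline_of(p,"timer_ring")[:2]:
        m=r["pixels"].astype(np.uint8);c=max(cv2.findContours(m,0,1)[0],key=cv2.contourArea);(e,ax,_)=cv2.fitEllipse(cv2.convexHull(c));print("outline",r["confidence"],np.array(r["uv"]),e,ax,atz(p,e,.075))
    return p
E
python3 - <<'E'
from h import *
o,a=state();p=ring();save(p,"w16")
E
```

```text
t: 63.75
tcp_pos: [0.5064, -0.3659, 0.1682]
ee_rot: [[0.906, -0.151, 0.395], [-0.4, -0.004, 0.916], [-0.137, -0.988, -0.064]]
ft_force: [-0.1, 0.7, 0.5]
width: 0.998
t 63.75 tcp [ 0.5064 -0.3659  0.1682] ang 66.67 deg q [-0.6852  0.3331  1.5438 -0.1007  1.3814 -1.8196] F [-0.0836  0.7212  0.4662] w 0.998
net ring 0.85 [324.  193.8] [ 0.4962 -0.3607  0.071 ]
net ring 0.66 [143.7 280. ] [ 0.5076 -0.5813  0.071 ]
net mark 0.94 [304.7 202.1] [ 0.4918 -0.3756  0.107 ]
outline 0.88 [326.6 178.6] (322.123291015625, 190.1328887939453) (59.44672775268555, 60.43190002441406) [ 0.4917 -0.3606  0.075 ]
outline 0.68 [148.2 277.4] (142.03326416015625, 280.4330139160156) (55.297306060791016, 65.95464324951172) [ 0.5067 -0.5798  0.075 ]
```

```bash
python3 -m inch '[{"offset":[-2.9,0,0.6],"yaw":0,"gripper":8.5},{"offset":[-2.9,0,0.6],"yaw":0,"gripper":8.5},{"offset":[-2.9,0,0.6],"yaw":0,"gripper":8.5},{"offset":[-2.9,0,0.6],"yaw":0,"gripper":8.5}]' 30 | egrep "tcp|rot"
for i in 1 2 3 4; do python3 -m inch '[{"offset":[0,0,0],"yaw":0,"gripper":8.5},{"offset":[0,0,0],"yaw":0,"gripper":8.5},{"offset":[2.9,0,-0.6],"yaw":0,"gripper":8.5},{"offset":[0,0,0],"yaw":0,"gripper":8.5}]' | egrep "tcp|rot"; done
```

```text
tcp_pos: [0.4101, -0.2925, 0.1842]
ee_rot: [[0.909, -0.149, 0.39], [-0.395, -0.007, 0.919], [-0.134, -0.989, -0.065]]
tcp_pos: [0.436, -0.3087, 0.182]
ee_rot: [[0.91, -0.146, 0.388], [-0.393, -0.009, 0.919], [-0.13, -0.989, -0.066]]
tcp_pos: [0.4594, -0.3248, 0.1781]
ee_rot: [[0.91, -0.148, 0.388], [-0.393, -0.008, 0.92], [-0.133, -0.989, -0.065]]
tcp_pos: [0.4812, -0.3399, 0.175]
ee_rot: [[0.91, -0.15, 0.388], [-0.393, -0.006, 0.92], [-0.136, -0.989, -0.065]]
tcp_pos: [0.5029, -0.3549, 0.1719]
ee_rot: [[0.909, -0.153, 0.387], [-0.393, -0.004, 0.92], [-0.139, -0.988, -0.064]]
```

```bash
python3 - <<'E'
from h import *
o,a=state();R=np.array(o["ee_rot"]);t=np.array(o["tcp_pos"])
p=ring();save(p,"w17")
for off in (0,.038,.0425):
    print(off,[(k,proj(p,t-R[:,1]*k-R[:,0]*off).round(0).tolist()) for k in (.06,.073,.085,.102,.115)])
print("tips open", [(k,proj(p,t-R[:,1]*k+R[:,2]*.0445-R[:,0]*.011).round(0).tolist()) for k in (.013,.029,.042,.05)])
g=p["color"].max(2)
print("col317 rows 240..400:",g[240:400:6,317].tolist())
print("col 370 rows", g[200:330:4,396].tolist())
# ring black blob
e=proj(p,[.494,-.361,.08]);u,v=e.round().astype(int)
b=(g[v-45:v+45,u-45:u+45]<55).astype(np.uint8);n,l,s,c=cv2.connectedComponentsWithStats(b);i=1+s[1:,4].argmax();print("blob",s[i],c[i]+[u-45,v-45])
q=cv2.convexHull(np.argwhere(l==i)[:,::-1].astype(np.int32)+[u-45,v-45]);E=cv2.fitEllipse(q);print(E,atz(p,E[0],.07),atz(p,E[0],.084))
E
```

```text
t 66.45 tcp [ 0.5029 -0.3549  0.1719] ang 67.16 deg q [-0.6749  0.3123  1.5633 -0.1007  1.3842 -1.8181] F [ 0.0014  0.2234 -0.4372] w 0.996
net ring 0.72 [138.3 282.6] [ 0.507  -0.5808  0.071 ]
net ring 0.58 [312.7 201.2] [ 0.4958 -0.3636  0.071 ]
net mark 0.84 [297.6 208. ] [ 0.4913 -0.3733  0.107 ]
outline 0.93 [230.5   6.4] (230.4275360107422, -7.866739273071289) (47.345638275146484, 52.588993072509766) [ 0.2913 -0.357   0.075 ]
outline 0.92 [144.4 276.2] (136.53851318359375, 283.6283264160156) (53.42768096923828, 65.13890838623047) [ 0.5066 -0.5796  0.075 ]
0 [(0.06, [317.0, 289.0]), (0.073, [317.0, 308.0]), (0.085, [317.0, 330.0]), (0.102, [318.0, 370.0]), (0.115, [318.0, 412.0])]
0.038 [(0.06, [317.0, 211.0]), (0.073, [317.0, 223.0]), (0.085, [317.0, 238.0]), (0.102, [318.0, 265.0]), (0.115, [318.0, 294.0])]
0.0425 [(0.06, [317.0, 201.0]), (0.073, [317.0, 212.0]), (0.085, [317.0, 225.0]), (0.102, [318.0, 250.0]), (0.115, [318.0, 278.0])]
tips open [(0.013, [391.0, 226.0]), (0.029, [398.0, 238.0]), (0.042, [405.0, 249.0]), (0.05, [410.0, 257.0])]
col317 rows 240..400: [147, 148, 147, 147, 172, 169, 166, 168, 165, 167, 166, 166, 163, 164, 160, 164, 166, 164, 48, 32, 31, 34, 33, 32, 33, 33, 32]
col 370 rows [166, 166, 164, 165, 161, 163, 163, 165, 164, 164, 166, 167, 166, 162, 162, 165, 168, 162, 158, 121, 116, 120, 127, 134, 133, 134, 131, 99, 69, 70, 72, 74, 94]
blob [  16   10   61   61 1969] [316.42   190.8263]
((314.7521667480469, 194.5608673095703), (60.276981353759766, 61.46957778930664), 38.36787033081055) [ 0.4904 -0.3591  0.07  ] [ 0.4887 -0.3573  0.084 ]
```

```bash
python3 -c "
from h import *
plan([.4966,-.361,.10],None,step=2)"
```

```text
n 4 d [-0.5446 -0.6908 -7.2128] da 0
{"offset":[0.20,1.80,-0.10],"yaw":0.00,"gripper":G},{"offset":[0.20,1.80,-0.10],"yaw":0.00,"gripper":G},{"offset":[0.20,1.80,-0.10],"yaw":0.00,"gripper":G},{"offset":[0.20,1.80,-0.10],"yaw":0.00,"gripper":G},
```

```bash
python3 -m inch '[{"offset":[0.2,1.8,-0.1],"yaw":0,"gripper":8.5},{"offset":[0.2,1.8,-0.1],"yaw":0,"gripper":8.5},{"offset":[0.2,1.8,-0.1],"yaw":0,"gripper":8.5},{"offset":[0.2,1.6,-0.1],"yaw":0,"gripper":8.5},{"offset":[0,0,0],"yaw":0,"gripper":8.5},{"offset":[0,0,0],"yaw":0,"gripper":8.5}]' 30 >/dev/null
cat >> h.py <<'E'
def blob(c=(.493,-.361)):
    p=arm.capture("wrist");o=arm.get_obs();R=np.array(o["ee_rot"]);t=np.array(o["tcp_pos"])
    g=p["color"].astype(int);u,v=proj(p,[*c,.08]).round().astype(int);x0,x1,y0,y1=max(u-60,0),u+60,max(v-60,0),v+60
    b=(g[y0:y1,x0:x1].max(2)<60).astype(np.uint8);n,l,s,cc=cv2.connectedComponentsWithStats(b);i=1+s[1:,4].argmax()
    q=cv2.convexHull(np.argwhere(l==i)[:,::-1].astype(np.int32)+[x0,y0]);E=cv2.fitEllipse(q);print("ring",E,s[i],atz(p,E[0],.07))
    S=g[y0:y1,x0:x1].astype(np.uint8);k=((S.min(2)>120)&(S.max(2)-S.min(2)<40)).astype(np.uint8)
    circ=cv2.HoughCircles(cv2.medianBlur(S.max(2),3),cv2.HOUGH_GRADIENT,1,30,param1=80,param2=12,minRadius=10,maxRadius=26)
    if circ is not None:
        for a in circ[0][:4]: print("circle",a[:2]+[x0,y0],a[2],atz(p,a[:2]+[x0,y0],.107))
    print("axis k=.02,.045:",proj(p,t-.02*R[:,1]),proj(p,t-.0455*R[:,1]));return p
E
python3 - <<'E'
from h import *
state();p=blob();save(p,"w18")
for r in arm.place_of(p,"ring_grip")[:2]: print("net ring",r["confidence"],np.array(r["uv"]),atz(p,r["uv"],.071))
for n in ("scene","top"):
    q=arm.capture(n)
    for r in arm.outline_of(q,"ring_grip")[:3]: print(n,r["confidence"],atz(q,r["uv"],.08))
E
```

```text
t 67.40 tcp [ 0.4942 -0.3599  0.0951] ang 67.16 deg q [-0.6893  0.3857  1.6218 -0.1057  1.257  -1.8182] F [-0.1367 -1.5902  0.4967] w 0.994
ring ((317.8095397949219, 219.009033203125), (82.79545593261719, 86.60901641845703), 15.487698554992676) [  21   11   83   86 3858] [ 0.4904 -0.3594  0.07  ]
circle [314.5 234.5] 21.0 [ 0.4912 -0.3596  0.107 ]
circle [338.5 206.5] 19.6 [ 0.4804 -0.3393  0.107 ]
circle [362.5 186.5] 12.7 [ 0.4746 -0.3215  0.107 ]
axis k=.02,.045: [317.2584 247.5291] [317.348  271.2178]
net ring 0.88 [315.7 223.2] [ 0.4925 -0.362   0.071 ]
net ring 0.57 [ 89.7 330.7] [ 0.5071 -0.5763  0.071 ]
scene 0.77 [ 0.5049 -0.3536  0.08  ]
scene 0.6 [ 0.5314 -0.5767  0.08  ]
scene 0.18 [0.7792 0.0186 0.08  ]
top 0.82 [ 0.496  -0.5773  0.08  ]
```

The ring fit and the inner-knob circle agree on an axis at (0.491, −0.360), and the tool axis already points at it. I'll descend straight along the tool.

```bash
python3 -m inch '[{"offset":[0,1.5,0],"yaw":0,"gripper":8.5},{"offset":[0,1.5,0],"yaw":0,"gripper":8.5},{"offset":[0,1.5,0],"yaw":0,"gripper":8.5},{"offset":[0,0,0],"yaw":0,"gripper":8.5},{"offset":[0,0,0],"yaw":0,"gripper":8.5}]' 25
python3 - <<'E'
from h import *
o,a=state();R=np.array(o["ee_rot"]);t=np.array(o["tcp_pos"])
k=(.071-t[2])/-R[2,1];print("axis at .071",t-k*R[:,1])
p=arm.capture("wrist")
for r in arm.place_of(p,"temp_mark")[:1]: print("mark",r["confidence"],atz(p,r["uv"],.107))
E
```

```text
t: 68.32
tcp_pos: [0.4864, -0.3596, 0.0475]
ee_rot: [[0.909, -0.157, 0.387], [-0.392, -0.001, 0.92], [-0.144, -0.988, -0.062]]
ft_force: [1.4, 0.5, -0.4]
width: 0.995
t 68.33 tcp [ 0.4864 -0.3596  0.0475] ang 67.17 deg q [-0.6967  0.4324  1.6591 -0.11    1.1731 -1.8157] F [ 1.3916  0.4619 -0.3963] w 0.995
axis at .071 [ 0.4901 -0.3596  0.071 ]
mark 0.77 [ 0.4911 -0.375   0.107 ]
```

```bash
python3 -m inch '[{"offset":[0,1,0],"yaw":0,"gripper":8.5},{"offset":[0,0.8,0],"yaw":0,"gripper":8.5},{"offset":[0,0,0],"yaw":0,"gripper":8.5},{"offset":[0,0,0],"yaw":0,"gripper":8.5}]' 25
python3 -m inch '[{"offset":[0,0,0],"yaw":0,"gripper":5},{"offset":[0,0,0],"yaw":0,"gripper":5},{"offset":[0,0,0],"yaw":0,"gripper":5},{"offset":[0,0,0],"yaw":0,"gripper":5}]' 25
python3 - <<'E'
from h import *
o,a=state();R=np.array(o["ee_rot"]);t=np.array(o["tcp_pos"])
k=(.071-t[2])/-R[2,1];print("axis at .071",t-k*R[:,1],"moment",o["moment"])
E
```

```text
t: 68.92
tcp_pos: [0.4841, -0.3602, 0.0296]
ee_rot: [[0.909, -0.155, 0.387], [-0.392, -0.002, 0.92], [-0.142, -0.988, -0.063]]
ft_force: [0.1, -0.4, 0.2]
width: 0.997
t: 69.42
tcp_pos: [0.4846, -0.36, 0.0304]
ee_rot: [[0.909, -0.154, 0.388], [-0.392, -0.001, 0.92], [-0.142, -0.988, -0.062]]
ft_force: [1.0, 0.2, -0.7]
width: 0.67
t 69.42 tcp [ 0.4846 -0.36    0.0304] ang 67.15 deg q [-0.6995  0.4516  1.6695 -0.1109  1.141  -1.8147] F [ 0.9771  0.1512 -0.6878] w 0.670
axis at .071 [ 0.4909 -0.3599  0.071 ] moment [ 0.2361 -0.166   0.0161]
```

The ring is held at width 0.670 (57 mm). Turning clockwise.

```bash
python3 -m inch '[{"offset":[0,0,0],"yaw":5,"gripper":5},{"offset":[0,0,0],"yaw":5,"gripper":5},{"offset":[0,0,0],"yaw":5,"gripper":5},{"offset":[0,0,0],"yaw":5,"gripper":5}]' 30 >/dev/null
cat >> h.py <<'E'
def rs():
    o=arm.get_obs();R=np.array(o["ee_rot"]);t=np.array(o["tcp_pos"]);k=(.071-t[2])/-R[2,1];a=np.degrees(np.arctan2(R[1,2],R[0,2]))
    print("t %.2f ang %.1f q6 %.2f w %.3f"%(o["t"],a,o["qpos"][5],o["width"]),"axis",(t-k*R[:,1])[:2],"z",t[2],"ytool",R[:,1],"F",np.array(o["ft_force"]),"M",np.array(o["moment"]))
E
python3 - <<'E'
from h import *
rs();p=arm.capture("wrist")
for r in arm.place_of(p,"temp_mark")[:1]: print("mark",r["confidence"],atz(p,r["uv"],.107))
E
```

```text
t 69.92 ang 46.5 q6 -1.46 w 0.674 axis [ 0.4915 -0.3593] z 0.030405578671436943 ytool [-0.1509  0.0034 -0.9885] F [-2.6805 -2.0568 -0.1361] M [ 1.25   -1.0199  0.1025]
mark 0.83 [ 0.4926 -0.374   0.107 ]
```

```bash
for i in 1 2; do python3 -m inch '[{"offset":[0,0,0],"yaw":6,"gripper":5},{"offset":[0,0,0],"yaw":6,"gripper":5},{"offset":[0,0,0],"yaw":6,"gripper":5},{"offset":[0,0,0],"yaw":6,"gripper":5},{"offset":[0,0,0],"yaw":6,"gripper":5}]' 30 >/dev/null; python3 -c "
from h import *
rs()"; done
python3 - <<'E'
from h import *
p=arm.capture("wrist")
for r in arm.place_of(p,"temp_mark")[:1]: print("mark",r["confidence"],atz(p,r["uv"],.107))
E
```

```text
t 70.65 ang 15.9 q6 -0.93 w 0.673 axis [ 0.4917 -0.3594] z 0.030732357327234915 ytool [-0.1467  0.0057 -0.9892] F [-1.1757 -0.5433  1.4144] M [ 0.4937 -0.6821  0.0381]
t 71.28 ang -14.9 q6 -0.40 w 0.671 axis [ 0.492  -0.3599] z 0.031022667443235827 ytool [-0.1442  0.0038 -0.9895] F [-1.9778  0.3945  1.5362] M [ 0.1438 -0.4741  0.0651]
mark 0.9 [ 0.4929 -0.3732  0.107 ]
```

```bash
for i in 1 2 3 4; do python3 -m inch '[{"offset":[0,0,0],"yaw":5,"gripper":5},{"offset":[0,0,0],"yaw":5,"gripper":5}]' 30 >/dev/null; python3 -c "
from h import *
rs()"; done
```

```text
t 71.62 ang -24.6 q6 -0.23 w 0.673 axis [ 0.492  -0.3599] z 0.031242068503824973 ytool [-0.1443  0.0026 -0.9895] F [-1.7448  3.0066  0.9356] M [ 0.23   -0.5263 -0.1937]
t 71.88 ang -34.0 q6 -0.06 w 0.672 axis [ 0.4934 -0.3578] z 0.031068168788669748 ytool [-0.1426  0.0041 -0.9898] F [3.0513 5.1355 0.0917] M [ 1.0135 -1.0399  1.5971]
t 72.12 ang -43.5 q6 0.10 w 0.669 axis [ 0.4935 -0.3585] z 0.03129675372057567 ytool [-0.1442 -0.0016 -0.9895] F [-4.8615 -2.8938 -0.1913] M [-0.432  -0.0887  0.9172]
t 72.38 ang -52.9 q6 0.27 w 0.671 axis [ 0.4907 -0.361 ] z 0.031799781159400235 ytool [-0.1516 -0.0093 -0.9884] F [-5.2514 -1.3706  2.1658] M [-0.3546  0.3826  0.7748]
```

The moment jumped from about 0.07 to 1.6 N m near angle −30° (about 95–100° turned) and then the pads slipped, so that is the end stop. I'll release, rise and check the pointer.

```bash
python3 -m inch '[{"offset":[0,0,0],"yaw":0,"gripper":8.5},{"offset":[0,0,0],"yaw":0,"gripper":8.5},{"offset":[0,0,0],"yaw":0,"gripper":8.5},{"offset":[0,0,0],"yaw":0,"gripper":8.5},{"offset":[0,-1.5,0],"yaw":0,"gripper":8.5},{"offset":[0,-2,0],"yaw":0,"gripper":8.5},{"offset":[0,-2.5,0],"yaw":0,"gripper":8.5},{"offset":[0,-2.5,0],"yaw":0,"gripper":8.5},{"offset":[0,-2.5,0],"yaw":0,"gripper":8.5},{"offset":[0,0,0],"yaw":0,"gripper":8.5}]' 30
python3 - <<'E'
from h import *
rs();p=arm.capture("wrist");save(p,"w20")
for r in arm.place_of(p,"temp_mark")[:1]: print("mark",r["confidence"],atz(p,r["uv"],.107))
# sample annuli: ring top z=.084 (r 14..28 mm) for white pointer, panel z=.055 (r 30..48) for red
C=np.array([.491,-.3598]);im=p["color"].astype(int)
def samp(rr,z,th):
    u=proj(p,[C[0]+rr*np.cos(th),C[1]+rr*np.sin(th),z]).round().astype(int)
    return im[u[1],u[0]] if 0<=u[0]<640 and 0<=u[1]<400 else np.zeros(3,int)
for d in range(0,360,4):
    th=np.radians(d)
    w=[samp(r,.084,th).min() for r in (.019,.022,.025,.027)];red=max((lambda c:c[0]-c[1:].max())(samp(r,.055,th)) for r in np.arange(.031,.05,.002))
    if min(w)>60 or red>35: print(d,"ring white",w,"panel red",red)
E
```

```text
t: 73.62
tcp_pos: [0.5056, -0.3617, 0.1523]
ee_rot: [[-0.78, -0.144, 0.609], [-0.614, -0.016, -0.789], [0.123, -0.989, -0.076]]
ft_force: [0.1, 0.9, 0.4]
width: 0.992
t 73.62 ang -52.3 q6 0.26 w 0.992 axis [ 0.4938 -0.363 ] z 0.15226470805862002 ytool [-0.1442 -0.0155 -0.9894] F [0.0682 0.8596 0.3896] M [ 0.0122 -0.1435 -0.0131]
mark 0.78 [ 0.4923 -0.374   0.107 ]
172 ring white [np.int64(196), np.int64(70), np.int64(66), np.int64(130)] panel red -3
176 ring white [np.int64(204), np.int64(96), np.int64(76), np.int64(122)] panel red -2
180 ring white [np.int64(208), np.int64(113), np.int64(64), np.int64(127)] panel red -2
184 ring white [np.int64(211), np.int64(174), np.int64(74), np.int64(120)] panel red -2
188 ring white [np.int64(209), np.int64(198), np.int64(82), np.int64(113)] panel red -3
192 ring white [np.int64(209), np.int64(204), np.int64(87), np.int64(124)] panel red -5
196 ring white [np.int64(210), np.int64(200), np.int64(114), np.int64(125)] panel red -4
200 ring white [np.int64(210), np.int64(209), np.int64(128), np.int64(131)] panel red -5
204 ring white [np.int64(210), np.int64(207), np.int64(164), np.int64(125)] panel red -3
208 ring white [np.int64(210), np.int64(209), np.int64(163), np.int64(157)] panel red 23
212 ring white [np.int64(209), np.int64(208), np.int64(199), np.int64(181)] panel red 33
216 ring white [np.int64(208), np.int64(207), np.int64(175), np.int64(129)] panel red 45
220 ring white [np.int64(208), np.int64(205), np.int64(153), np.int64(111)] panel red 83
224 ring white [np.int64(207), np.int64(202), np.int64(126), np.int64(93)] panel red 61
228 ring white [np.int64(207), np.int64(205), np.int64(95), np.int64(82)] panel red 82
232 ring white [np.int64(192), np.int64(201), np.int64(79), np.int64(87)] panel red 50
```

```bash
python3 -m inch '[{"offset":[3.8,-0.5,0],"yaw":0,"gripper":8.5},{"offset":[3.8,-0.5,0],"yaw":0,"gripper":8.5},{"offset":[3.8,-0.5,0],"yaw":0,"gripper":8.5},{"offset":[0,0,0],"yaw":0,"gripper":8.5},{"offset":[0,0,0],"yaw":0,"gripper":8.5}]' 30|egrep "tcp|force"
cat > v.py <<'E'
from h import *
p=arm.capture("wrist");save(p,"w21");im=p["color"].astype(int)
C=np.array([.491,-.3598]);print("cam",p["xyz"],proj(p,[*C,.084]),proj(p,[*C,.107]))
for r in arm.place_of(p,"temp_mark")[:1]: print("mark",r["confidence"],atz(p,r["uv"],.107))
u,v=proj(p,[*C,.08]).round().astype(int);x0,y0=max(u-60,0),max(v-60,0);S=im[y0:v+60,x0:u+60]
red=np.argwhere((S[:,:,0]-S[:,:,1:].max(2)>40))[:,::-1]+[x0,y0]
for q in red:
    a=atz(p,q,.055)[:2]-C;b=atz(p,q,.107)[:2]-C
    print(q,"panel r %.1f ang %.0f"%(1000*np.hypot(*a),np.degrees(np.arctan2(a[1],a[0]))%360),"top r %.1f"%(1000*np.hypot(*b)))
def samp(rr,z,th):
    w=proj(p,[C[0]+rr*np.cos(th),C[1]+rr*np.sin(th),z]).round().astype(int)
    return im[w[1],w[0]] if 0<=w[0]<640 and 0<=w[1]<400 else np.zeros(3,int)
for d in range(0,360,4):
    w=[int(samp(r,.084,np.radians(d)).min()) for r in (.017,.020,.023,.026)]
    if max(w)>90: print(d,w)
E
python3 v.py
```

```text
tcp_pos: [0.411, -0.427, 0.17]
ft_force: [0.5, -0.7, -0.2]
cam [ 0.4999 -0.3784  0.3277] [321.4583  61.3631] [318.7792  60.7173]
mark 0.94 [ 0.4927 -0.3737  0.107 ]
[323  61] panel r 1.3 ang 90 top r 3.0
[324  61] panel r 0.8 ang 50 top r 3.7
[322  62] panel r 1.9 ang 127 top r 2.4
[323  62] panel r 1.0 ang 127 top r 3.1
[324  62] panel r 0.2 ang 122 top r 3.8
[325  62] panel r 0.7 ang 309 top r 4.5
[323  63] panel r 1.3 ang 164 top r 3.3
[324  63] panel r 0.8 ang 206 top r 4.0
[325  63] panel r 1.1 ang 261 top r 4.7
[326  63] panel r 1.8 ang 282 top r 5.3
[327  63] panel r 2.6 ang 290 top r 6.0
[324  64] panel r 1.6 ang 212 top r 4.3
[325  64] panel r 1.7 ang 243 top r 4.9
[326  64] panel r 2.2 ang 264 top r 5.6
[327  64] panel r 2.9 ang 276 top r 6.2
[328  64] panel r 3.7 ang 283 top r 6.9
[325  65] panel r 2.5 ang 235 top r 5.2
[326  65] panel r 2.9 ang 252 top r 5.8
[327  65] panel r 3.4 ang 264 top r 6.5
[328  65] panel r 4.1 ang 273 top r 7.1
[329  65] panel r 4.9 ang 279 top r 7.8
[327  66] panel r 4.0 ang 256 top r 6.8
[328  66] panel r 4.6 ang 265 top r 7.4
[329  66] panel r
[... 3467 characters left out ...]
 208 top r 37.2
[317 115] panel r 45.3 ang 210 top r 37.2
[318 115] panel r 45.2 ang 211 top r 37.2
[319 115] panel r 45.1 ang 212 top r 37.2
[320 115] panel r 45.0 ang 213 top r 37.2
[315 116] panel r 46.6 ang 208 top r 38.0
[316 116] panel r 46.4 ang 209 top r 38.0
[317 116] panel r 46.3 ang 210 top r 37.9
[318 116] panel r 46.1 ang 211 top r 37.9
[319 116] panel r 46.0 ang 212 top r 37.9
[320 116] panel r 45.9 ang 213 top r 37.9
[316 117] panel r 47.3 ang 209 top r 38.7
[317 117] panel r 47.2 ang 210 top r 38.7
[318 117] panel r 47.0 ang 211 top r 38.7
[319 117] panel r 46.9 ang 212 top r 38.6
208 [164, 153, 182, 162]
212 [180, 189, 204, 203]
216 [145, 128, 171, 140]
220 [103, 77, 62, 36]
```

Pointer at about 212°, thick red mark at about 210.5°, and the temperature mark is unmoved. One last numeric check through the hood, then I hand in.

```bash
python3 - <<'E'
from h import *
for n in ("top","scene"):
    p=arm.capture(n)
    for r in arm.outline_of(p,"carrier_a")[:4]: print(n,"carrier",round(r["confidence"],2),atz(p,r["uv"],.061))
    for r in arm.place_of(p,"hood_handle")[:1]: print(n,"handle",round(r["confidence"],2),atz(p,r["uv"],.08))
o=arm.get_obs();print(o["t"],o["ft_force"]);arm.job_done()
E
```

```text
top handle 0.89 [0.4354 0.0109 0.08  ]
scene handle 0.97 [0.44  0.016 0.08 ]
74.75 [-0.3002  0.137   0.5961]
the job is handed in; nothing more can be done
```

I handed the job in at about 75 s, and my checks suggest every step was met. No verdict is reported.

**What I did**
- I opened the hood by its handle.
- I moved all three carriers from the rack, stood each on the plate and tipped it flat. One had been knocked about 35 mm along its slot before I reached it.
- I shut the hood, then turned the timer ring about 95° clockwise in one grasp to its end stop.

**What the last checks showed**
- **Carriers:** seen before the hood was shut, all three lay flat and apart, with centres at about y = −0.091, 0.007 and 0.097 m. The final check through the closed hood found no carriers, so their state afterwards is not confirmed.
- **Hood:** it came up against its stop with 15–20 N, and the handle reads within a few millimetres of its starting place.
- **Timer ring:** the moment jumped from below 0.2 to 1.6 N m and the pads then slipped. The pointer is at about 212° and the red mark at about 210.5°, roughly 0.03 rad apart, which is within reading error and the 0.08 rad allowed.
- **Temperature knob:** its mark stayed put within the 1–2 mm reading noise.
- **Bystanders:** I did not measure the tip box, bottle or jar again. The arm did not come near them.

**What disagreed**
- The fingertips ended about 29 mm short of the reported tool point, so I missed the hood handle several times before allowing for it.
- A tool tilt of up to about 12° built up that the moves could not correct, but it did no harm.

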